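Open the framer's fittings case to its stop

ROBOT

A 6-joint arm with a two-finger parallel gripper is mounted at the origin on the work surface. World frame = base frame: x ahead of the robot, y to its left, z up, the work surface at z = 0. Lengths are in m, angles in degrees, forces in N, time in s.
With the tool pointing down it reaches from about 0.35 to 0.875 m from the base axis. Payload 4.2 kg.
Tool frame: the origin (TCP) lies between the finger pads; the fingertips stand 8 mm ahead of it and the grasp point (between the pads) lies 11 mm behind it; x points along the fingers, y is the direction in which the jaws open and shut, and the axes are right-handed (so a half turn about x gives the same grasp; the last joint's range is limited). The gripper opens to 87 mm and grips with 3 to 60 N. Pads are 19 mm wide; open, the fingers measure 117 mm over their backs; the gripper's body (75 mm by 190 mm) begins 51 mm behind the grasp point.
Start: joints at [86.666, 22.042, 0.453, 0, -68.411, -14.817], TCP at [0.195, 0.594, 0.231] pointing down, gripper open.
Joint ranges: [-179.83, 179.83], [-69.29, 118.12], [-61.27, 80.66], [-181.25, 117.63], [-171.15, -9.14], [-177.46, 177.46]. Speed limits (degrees/s): [159.86, 159.86, 180, 180, 180, 180].

INTERFACE

Orientations are given as a 3x3 rotation matrix whose columns are the frame's x, y, z axes.
In Python, from station import r gives the robot as it stands. The module is installed in compiled form; this text tells all that it offers.
- The arm moves only by the tool move_arm, never from a script. Its argument "increments" is one flat list of numbers, 7 for each row, row after row: the turn, a rotation vector about the tool's x, y, z in degrees, then the shift along the tool's x, y, z in m, then the finger opening in m, from 0 to 0.087. A call has 1 to 12 rows; each row is the pose to reach, as a shift and turn from the pose commanded when the call began, along the tool's axes at that moment; what a row does not reach only later rows make up. A row lasts 1/12 s, in which the tool goes at most 41.7 mm and 7.16 degrees, less where a joint would pass 70% of its speed; a pose out of reach is approached as far as the arm can. A call with a gripper value outside its range is refused whole. The fingers move at their own pace and stop on an object; the grip force is fixed at half the most. Time passes only in rows, so rows that repeat a pose let the fingers close. It gives the time, the measured TCP pose, the force and the opening at its end, in the units of the state.
- r.sense(): the state, without advancing time (a new reading comes with each control period).
- r.capture(name): name is "scene" or "top" or "wrist"; returns the picture (480x640x3 uint8, red, green, blue); there is no depth.
- r.calibration(name): a dict with "fx", "fy", "cx", "cy" (pixels), "D" ([k1, k2, p1, p2, k3] as OpenCV has them; the pictures are not rectified), "rvec" (rotation vector, rad) and "tvec" (3), from world to camera coordinates, as OpenCV has them; the wrist camera has in their place "tool_from_camera" (4x4, takes a point from camera to tool coordinates, whose origin is the TCP and whose axes are the tool frame's). Camera axes: x right, y down, z forward; pixel columns grow to the right and rows downward; lengths in m; the calibration is good to about 2 mm. A picture is of the moment at which its call begins: read the wrist's pose just before it. calibration takes no time and is no camera call.
- r.finish_job(): hands the job in, once; it reports no verdict.
The state is a dict: "time_s": time; "joints": joint angles; "joint_velocities": joint speeds; "effort": joint torques, N m; "tcp_pos": TCP position; "ee_rot": TCP orientation; "wrist_force": force on the tool from outside, world axes, zero at the start; "moment": the same for the moment, N m; "gripper_width": opening from 0.0 (shut) to 1.0 (fully open).
Only numpy, scipy, OpenCV 4.12 (cv2) and the standard library are available. Lean on these libraries where they do the work, as an engineer would, in place of code of your own. Each camera call takes 0.05 s, during which the arm holds its last target.

TASK

Open the fittings case: first lift the moulding offcut off its lid and lay it flat on the bench, without dropping it, then swing the lid all the way back until it is felt to lean on its stop peg and leave it there. Be gentle: the stop peg is only clamped and must not be pushed out of its setting, and the other things on the bench stay where they are.

Things in the scene. Friction and masses are not known exactly. Their poses are not given: they have to be found in the camera images.
- lid (a joint): opening angle of the case's lid, rad: 0 = shut, growing as its front edge rises and swings over to the far side. The hinge is stiff (about 0.6 N m of friction): the lid (0.45 kg) stays where it is left. A stop, a short steel peg behind the lid at the case's left (+y) end, halts it somewhere between 1.63 and 2.07 rad; where it is set must be felt for.
- lid_hinge (a point): point on the hinge axis, at the middle of the case's far long rim, 80.5 mm above the bench. Turns with the lid: its y axis is the hinge axis (along the case's long side), its x axis points from the lid's front edge to the hinge, its z axis is square to the lid, out of its top face.
- lid_bar (a point): centre of the handle: a round steel bar, 12 mm thick, 110 mm long, parallel to the hinge, on two posts near the lid's front edge. It is 150 mm from the hinge axis along the lid and 42 mm above the lid's top face (52 mm above the hinge when shut). Being round it can turn within a pinch. The lid's edge runs 18 mm past the bar. Axes as lid_hinge.
- lid_ear (a point): point by the lid's end ear (steel plate at the lid's +y end, 85 mm from the hinge axis), 5 mm above the lid's top face: the centre of the stop peg comes here when the ear lies on it. The peg, 10 mm thick, sits on a clamped arm that slips under about 2.4 N m beyond the hinge friction: some 15 N at the handle on top of the 1 to 7 N that swing the lid.
- case: pine fittings case, 160 (its x, front to back) x 260 (its y) x 80 mm high, fixed; origin at the centre of its underside, front (-x) to the robot. The lid, 168 x 270 x 10 mm, lies on it: top 90.5 mm above the bench, hinge at the case's x = +80 mm. Stop arm and peg stand at the +y end, out to y = 181 mm. The bench at the -y end is clear out to y = -260 mm.
- offcut: offcut of dark wooden frame moulding, 180 mm long (its y) x 28 mm wide (its x) x 25 mm high, about 0.1 kg, lying on the lid behind the handle; its top 10 mm are 22 mm wide. Origin at the centre of its underside.
- hammer: hammer, wooden handle, 260 mm long, bystander; origin under the middle of its length
- tub: open white plastic tub of nails, 110 x 110 x 60 mm, bystander; origin at the centre of its underside
- tape: roll of brown tape lying flat, 90 mm across, 24 mm high, bystander; origin at the centre of its underside
- knife: black utility knife, 190 mm long, bystander; origin at the centre of its underside
- sander: wooden sanding block, 100 x 60 x 30 mm, bystander; origin at the centre of its underside
- driver: screwdriver with a wooden handle, 200 mm long, bystander; origin at the centre of its underside
There are look-alikes about, which are no part of the job. What is shaped like the offcut but yellow is not meant.

How it is judged:
By the outcome, as a careful person would: the job done as asked, in the order asked, and still so for the second after the job is handed in, with the robot touching nothing.
It also fails if it takes over 67 s, if anything falls off the work surface, if the arm or the gripper's body presses on something with over 40 N, if the wrist force passes 120 N, or if a joint passes its speed limit or range.

## Working session

There is one attempt and no reset: what is moved stays moved. The work goes in short steps, Python scripts to look and compute and a tool call to move; the robot and the scene stay as the last step left them, time stands still between calls to the robot, and variables do not carry over. Pictures are saved under pics/ and viewed, and the job is handed in when it is done.

Besides the shell and the picture viewer there is one more tool, called after ">>>" in YAML: its name, and indented under it one key for each argument. move_arm: Moves the arm, as the interface text tells. Its arguments: {"type":"object","properties":{"increments":{"type":"array","items":{"type":"number"}}},"required":["increments"]}

```bash
mkdir -p pics; cat > h.py <<'E'
import numpy as np, cv2
from station import r
def snap(n,f):
    im=r.capture(n); cv2.imwrite('pics/'+f,im[:,:,::-1]); return im
E
python3 - <<'E'
from h import *
s=r.sense(); print(s)
for n in ['scene','top']:
    snap(n,n+'1.png'); print(n,r.calibration(n))
print(r.calibration('wrist'))
E
```

```text
{'time_s': 0.0, 'joints': array([ 8.66645488e+01,  2.20911182e+01,  3.79747109e-01, -2.91368195e-02,
       -6.84118252e+01, -1.48175163e+01]), 'joint_velocities': array([-0.0361866 ,  0.00648022, -0.05786119,  0.01188358, -0.13678943,
       -0.00397049]), 'effort': array([ 3.68909980e-05, -3.90659630e+01,  1.87404370e+01,  4.21958864e+00,
        1.10141945e-02, -1.93395322e-04]), 'tcp_pos': array([0.19450998, 0.5933415 , 0.22945523]), 'ee_rot': array([[-5.97158638e-04, -3.11732623e-01, -9.50169677e-01],
       [-2.11898169e-03, -9.50167319e-01,  3.11733181e-01],
       [-9.99997577e-01,  2.19954631e-03, -9.31550977e-05]]), 'wrist_force': array([-0.39246449, -0.3017983 , -0.40203885]), 'moment': array([0.00125555, 0.04023649, 0.01198663]), 'gripper_width': 0.9942536404265669}
scene {'fx': 565.5313535167116, 'fy': 565.5313535167116, 'cx': 327.7743196474218, 'cy': 238.92990160454755, 'D': array([-0.11868364,  0.        ,  0.        ,  0.        ,  0.        ]), 'rvec': array([ 1.57379321,  1.68513616, -0.88022624]), 'tvec': array([ 0.03821821, -0.20245722,  1.99981072])}
top {'fx': 540.0063785457195, 'fy': 540.0063785457195, 'cx': 323.41886398780724, 'cy': 230.57616125386085, 'D': array([-0.11594637,  0.        ,  0.        ,  0.        ,  0.        ]), 'rvec': array([ 2.1499905 , -2.15526666,  0.14379611]), 'tvec': array([-0.00745655,  0.54669512,  1.33993587])}
{'fx': 369.759489970122, 'fy': 369.759489970122, 'cx': 320.0782716950707, 'cy': 240.38740190423053, 'D': array([-0.07323723,  0.        ,  0.        ,  0.        ,  0.        ]), 'tool_from_camera': array([[ 1.95519201e-04, -2.69844483e-01,  9.62903898e-01,
        -1.54394391e-01],
       [ 9.99999958e-01, -1.51781551e-04, -2.45586925e-04,
         1.68082458e-03],
       [ 2.12421324e-04,  9.62903906e-01,  2.69844442e-01,
        -7.43380688e-02],
       [ 0.00000000e+00,  0.00000000e+00,  0.00000000e+00,
         1.00000000e+00]])}
```

View pics/scene1.png

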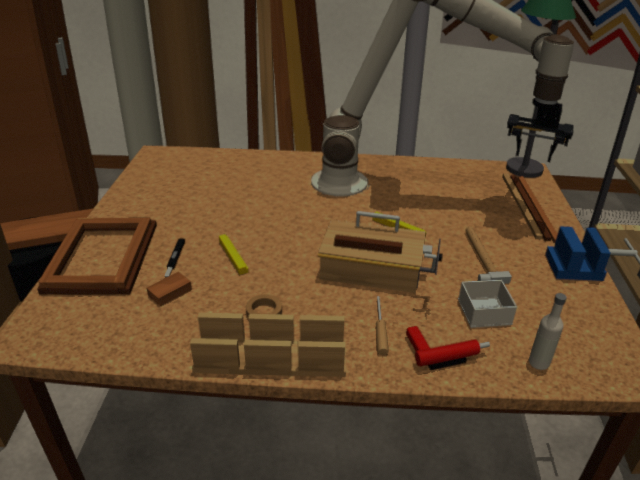

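View pics/top1.png

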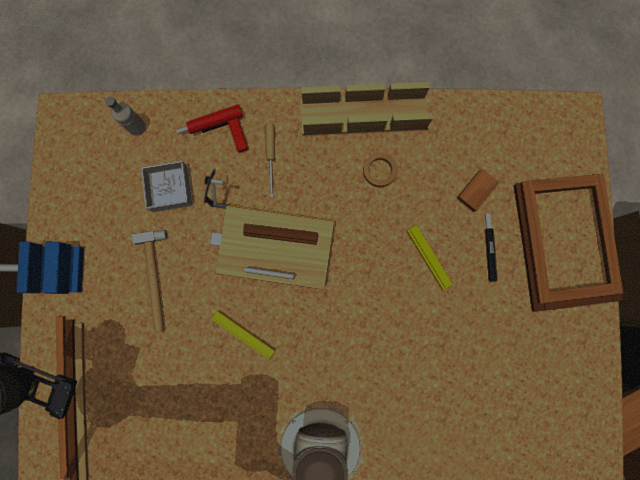

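```bash
cat >> h.py <<'E'
def ray(n,pts):
    c=r.calibration(n); K=np.array([[c['fx'],0,c['cx']],[0,c['fy'],c['cy']],[0,0,1]])
    u=cv2.undistortPoints(np.array(pts,float).reshape(-1,1,2),K,c['D']).reshape(-1,2)
    d=np.c_[u,np.ones(len(u))]
    if 'rvec' in c:
        R=cv2.Rodrigues(c['rvec'])[0]; return -R.T@c['tvec'], d@R
    s=r.sense(); T=c['tool_from_camera']; W=s['ee_rot']
    return s['tcp_pos']+W@T[:3,3], d@(W@T[:3,:3]).T
def onz(n,pts,z):
    o,d=ray(n,pts); z=np.broadcast_to(z,len(d)); return o+d*((z-o[2])/d[:,2])[:,None]
E
python3 - <<'E'
from h import *
im=cv2.imread('pics/top1.png'); 
hsv=cv2.cvtColor(im,cv2.COLOR_BGR2HSV)
c=im[190:300,200:350]; cv2.imwrite('pics/topcrop.png',cv2.resize(c,None,fx=5,fy=5,interpolation=cv2.INTER_CUBIC))
c=cv2.imread('pics/scene1.png')[195:305,300:450]; cv2.imwrite('pics/scenecrop.png',cv2.resize(c,None,fx=5,fy=5,interpolation=cv2.INTER_CUBIC))
np.set_printoptions(precision=4,suppress=True)
print(onz('top',[(226,207),(335,219),(325,287),(216,272)],.0905))
print(onz('top',[(243,231),(317,239)],.1155))
E
```

```text
[[ 0.5988  0.2319  0.0905]
 [ 0.568  -0.0373  0.0905]
 [ 0.4018 -0.0123  0.0905]
 [ 0.4383  0.2531  0.0905]]
[[0.5355 0.1848 0.1155]
 [0.5158 0.0067 0.1155]]
```

View pics/topcrop.png

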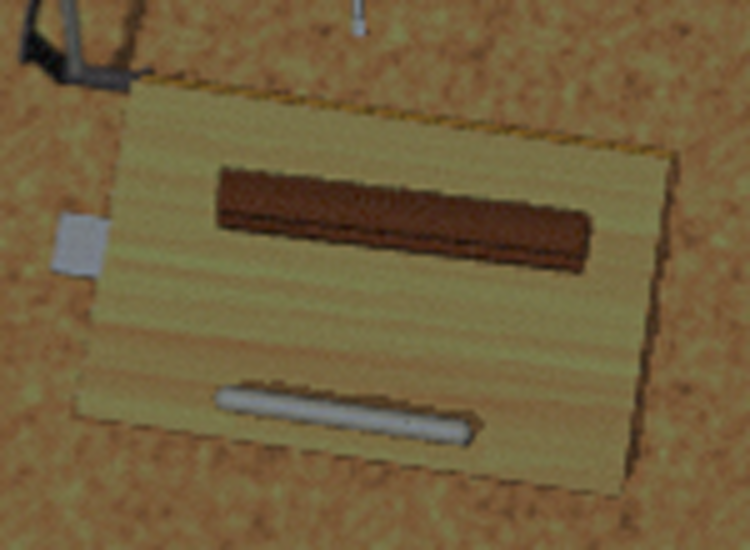

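View pics/scenecrop.png

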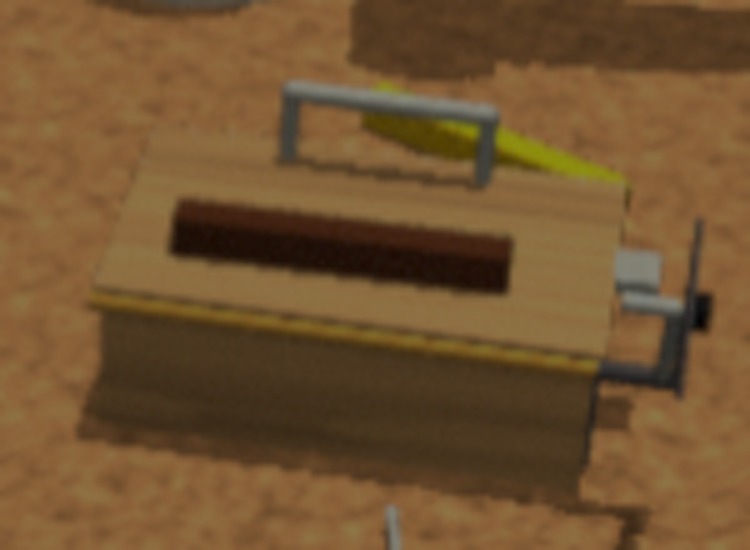

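```bash
python3 - <<'E'
from h import *
np.set_printoptions(precision=4,suppress=True)
f=lambda l:[(200+a/5-.4,190+b/5-.4) for a,b in l]
L=onz('top',f([(130,80),(672,155),(620,493),(77,412)]),.0905);print('lid',L,L.mean(0))
print([np.linalg.norm(L[i]-L[i-1]) for i in range(4)])
def ang(a,b): v=a-b; return np.degrees(np.arctan2(v[1],v[0]))
print('y dir', ang(L[0],L[1]),ang(L[3],L[2]),'x dir',ang(L[0],L[3]),ang(L[1],L[2]))
O=onz('top',f([(220,169),(590,212),(583,255),(219,213)]),.1155);print('off',O,O.mean(0),ang(O[0],O[1]),ang(O[3],O[2]))
B=onz('top',f([(217,398),(473,433)]),.1365);print('bar',B,B.mean(0),ang(B[0],B[1]),np.linalg.norm(B[0]-B[1]))
# scene check
g=lambda l:[(300+a/5-.4,195+b/5-.4) for a,b in l]
S=onz('scene',g([(603,362),(90,296),(152,128),(628,183)]),.0905);print('scene lid',S,S.mean(0))
O=onz('scene',g([(180,200),(512,238),(510,257),(172,220)]),.1155);print('scene off',O,O.mean(0))
B=onz('scene',g([(287,88),(495,110)]),.1365);print('sc bar',B,B.mean(0))
print('peg scene',onz('scene',g([(655,302)]),.09))
# bystanders
print(onz('top',[(418,228),(450,287),(215,313),(272,356),(490,215),(492,280),(212,172),(208,205)],.01))
E
```

```text
lid [[ 0.6024  0.233   0.0905]
 [ 0.5641 -0.0348  0.0905]
 [ 0.3989 -0.0089  0.0905]
 [ 0.4383  0.2556  0.0905]] [0.5009 0.1112 0.0905]
[np.float64(0.16562193274081616), np.float64(0.27052284995386444), np.float64(0.1671540548896686), np.float64(0.26735349385048973)]
y dir 81.86590922527513 81.54050269550308 x dir -7.8354599892030015 -8.926069228780246
off [[0.554  0.1837 0.1155]
 [0.5327 0.0052 0.1155]
 [0.5119 0.0086 0.1155]
 [0.5326 0.1838 0.1155]] [0.5328 0.0953 0.1155] 83.17988781603982 83.2585109721968
bar [[0.4423 0.1802 0.1365]
 [0.4258 0.0598 0.1365]] [0.434  0.12   0.1365] 82.20944367624739 0.12149389365762914
scene lid [[ 0.6107  0.2304  0.0905]
 [ 0.575  -0.0338  0.0905]
 [ 0.4064 -0.0105  0.0905]
 [ 0.4401  0.2578  0.0905]] [0.5081 0.111  0.0905]
scene off [[0.5179 0.0098 0.1155]
 [0.5387 0.1854 0.1155]
 [0.5566 0.1834 0.1155]
 [0.5374 0.0065 0.1155]] [0.5376 0.0963 0.1155]
sc bar [[0.4318 0.0646 0.1365]
 [0.4446 0.179  0.1365]] [0.4382 0.1218 0.1365]
peg scene [[0.5544 0.2622 0.09  ]]
[[ 0.5564 -0.2556  0.01  ]
 [ 0.4024 -0.3353  0.01  ]
 [ 0.3376  0.2698  0.01  ]
 [ 0.2294  0.1225  0.01  ]
 [ 0.5906 -0.4484  0.01  ]
 [ 0.4195 -0.4467  0.01  ]
 [ 0.7078  0.2865  0.01  ]
 [ 0.6188  0.2945  0.01  ]]
```

```bash
cat >> h.py <<'E'
import json,os
from scipy.spatial.transform import Rotation as Ro
np.set_printoptions(precision=4,suppress=True)
def down(yaw):  # tool y at world yaw deg, tool x down
    a=np.radians(yaw); y=np.array([np.cos(a),np.sin(a),0]); x=np.array([0,0,-1.]); return np.c_[x,y,np.cross(x,y)]
def getc():
    d=json.load(open('cmd.json')); return np.array(d['p']),np.array(d['R'])
def setc(p,R): json.dump({'p':list(map(float,p)),'R':np.array(R).tolist()},open('cmd.json','w'))
def sent(row):  # last row sent
    p,R=getc(); setc(p+R@np.array(row[3:6]),R@Ro.from_rotvec(np.radians(row[:3])).as_matrix())
def inc(p1,R1):
    p,R=getc(); w=np.degrees(Ro.from_matrix(R.T@R1).as_rotvec()); return np.round(np.r_[w,R.T@(np.array(p1)-p)],4)
def st():
    s=r.sense(); p,R=getc()
    print('t',round(s['time_s'],2),'tcp',s['tcp_pos'],'cmd',p,'F',s['wrist_force'],'M',s['moment'],'w',round(s['gripper_width']*87,1),'j',s['joints'].round(1))
    print('angerr',np.degrees(Ro.from_matrix(R.T@s['ee_rot']).as_rotvec()))
E
python3 - <<'E'
from h import *
setc([.195,.594,.231],down(-108.16)); st()
print(inc([.535,.0957,.25],down(173.2)))
E
```

```text
t 0.1 tcp [0.1945 0.5934 0.2296] cmd [0.195 0.594 0.231] F [-0.1157  0.2163  1.0167] M [-0.0251 -0.0393  0.0439] w 86.9 j [ 86.7  22.1   0.4  -0.  -68.4 -14.8]
angerr [-0.0011  0.0054  0.1106]
[78.64    0.      0.     -0.019   0.3675 -0.4784]
```

>>> move_arm:
  increments: [55,0,0,-0.015,0.26,-0.34,0.087,55,0,0,-0.015,0.26,-0.34,0.087,55,0,0,-0.015,0.26,-0.34,0.087,55,0,0,-0.015,0.26,-0.34,0.087,55,0,0,-0.015,0.26,-0.34,0.087,55,0,0,-0.015,0.26,-0.34,0.087,55,0,0,-0.015,0.26,-0.34,0.087,55,0,0,-0.015,0.26,-0.34,0.087,55,0,0,-0.015,0.26,-0.34,0.087,55,0,0,-0.015,0.26,-0.34,0.087,55,0,0,-0.015,0.26,-0.34,0.087,55,0,0,-0.015,0.26,-0.34,0.087]

```text
time_s: 1.1
tcp_pos: [0.4378, 0.2384, 0.2453]
ee_rot: [[-0.001, -0.958, -0.285], [-0.001, -0.285, 0.958], [-1.0, 0.001, -0.0]]
wrist_force: [0.0, -0.1, -0.1]
gripper_width: 1.001
```

```bash
python3 - <<'E'
from h import *
sent([55,0,0,-0.015,0.26,-0.34]); st()
print(inc([.535,.0957,.25],down(173.2)))
E
```

```text
t 1.1 tcp [0.4378 0.2384 0.2453] cmd [0.437 0.241 0.246] F [ 0.0319 -0.1425 -0.1459] M [ 0.0965 -0.015  -0.0251] w 87.0 j [ 47.3   9.  -15.5  -0.  -65.6 -30.7]
angerr [0.2677 0.0213 0.0377]
[23.64    0.      0.     -0.004  -0.0517 -0.1674]
```

>>> move_arm:
  increments: [23.6,0,0,-0.004,-0.052,-0.167,0.06,23.6,0,0,-0.004,-0.052,-0.167,0.06,23.6,0,0,-0.004,-0.052,-0.167,0.06,23.6,0,0,-0.004,-0.052,-0.167,0.06,23.6,0,0,-0.004,-0.052,-0.167,0.06,23.6,0,0,-0.004,-0.052,-0.167,0.06,23.6,0,0,-0.004,-0.052,-0.167,0.06]

```text
time_s: 1.68
tcp_pos: [0.5346, 0.0967, 0.2489]
ee_rot: [[-0.001, -0.993, 0.118], [0.0, 0.118, 0.993], [-1.0, 0.001, -0.0]]
wrist_force: [-0.6, 0.2, -0.8]
gripper_width: 0.699
```

```bash
python3 - <<'E'
from h import *
sent([23.6, 0, 0, -0.004, -0.052, -0.167]); st()
snap('wrist','w1.png')
E
```

```text
t 1.68 tcp [0.5346 0.0967 0.2489] cmd [0.5352 0.0962 0.25  ] F [-0.6308  0.2448 -0.7843] M [ 0.1261 -0.0124  0.0093] w 60.8 j [ 27.3  13.4  -9.3  -0.  -67.4 -34.1]
angerr [-0.0048  0.0068  0.0708]
```

View pics/w1.png

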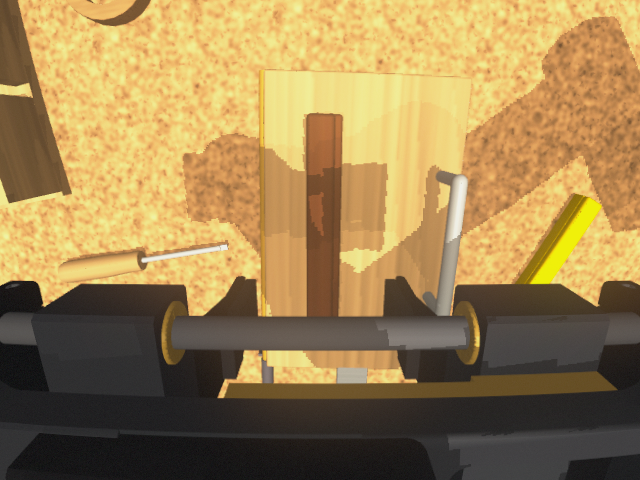

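```bash
python3 - <<'E'
from h import *
O=onz('wrist',[(307,114),(342,115),(306.5,300),(338.5,300)],.1155);print('off',O)
v=(O[0]+O[1]-O[2]-O[3])/2; print(np.degrees(np.arctan2(v[1],v[0])))
L=onz('wrist',[(262,70),(470,78),(262,352)],.0905);print('lid',L)
e=L[1]-L[0];print(np.linalg.norm(e),np.degrees(np.arctan2(e[1],e[0])))
print('bar',onz('wrist',[(460,176),(448,310)],.1325))
im=cv2.imread('pics/w1.png')[60:330,250:480];cv2.imwrite('pics/w1c.png',cv2.resize(im,None,fx=2.5,fy=2.2,interpolation=cv2.INTER_CUBIC))
E
```

```text
off [[0.5333 0.0042 0.1155]
 [0.5075 0.0079 0.1155]
 [0.5526 0.1532 0.1155]
 [0.5256 0.1564 0.1155]]
-97.17216910825098
lid [[ 0.5651 -0.0351  0.0905]
 [ 0.4005 -0.0111  0.0905]
 [ 0.6048  0.2144  0.0905]]
0.16634971617815156 171.70366834927302
bar [[0.4266 0.0608 0.1325]
 [0.4379 0.1682 0.1325]]
```

View pics/w1c.png

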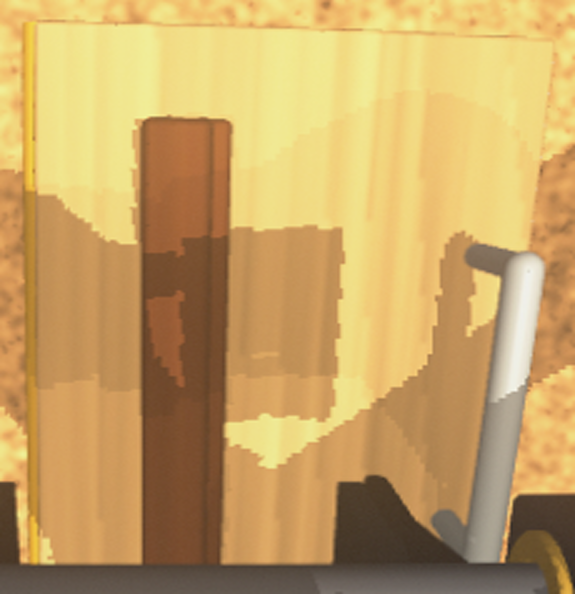

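>>> move_arm:
  increments: [0,0,0,0.04,0.0016,-0.0012,0.06,0,0,0,0.08,0.0016,-0.0012,0.06,0,0,0,0.115,0.0016,-0.0012,0.06,0,0,0,0.135,0.0016,-0.0012,0.06,0,0,0,0.142,0.0016,-0.0012,0.06,0,0,0,0.1465,0.0016,-0.0012,0.06,0,0,0,0.1465,0.0016,-0.0012,0.06]

```text
time_s: 2.32
tcp_pos: [0.5333, 0.0963, 0.1033]
ee_rot: [[0.0, -0.993, 0.115], [0.0, 0.115, 0.993], [-1.0, -0.0, 0.0]]
wrist_force: [-0.3, -0.5, -0.6]
gripper_width: 0.688
```

```bash
python3 - <<'E'
from h import *
sent([0,0,0,.1465,.0016,-.0012]); st()
E
```

```text
t 2.32 tcp [0.5333 0.0963 0.1033] cmd [0.5334 0.0952 0.1035] F [-0.3346 -0.5018 -0.617 ] M [ 0.0721 -0.0294 -0.0029] w 59.9 j [ 27.4  21.4 -21.    0.  -47.5 -34. ]
angerr [-0.128  -0.0037 -0.0269]
```

>>> move_arm:
  increments: [0,0,0,0,0,0,0.01,0,0,0,0,0,0,0.01,0,0,0,0,0,0,0.01,0,0,0,0,0,0,0.01,0,0,0,0,0,0,0.01,0,0,0,0,0,0,0.01,0,0,0,0,0,0,0.01,0,0,0,0,0,0,0.01]

```text
time_s: 2.98
tcp_pos: [0.5332, 0.0951, 0.1034]
ee_rot: [[-0.0, -0.993, 0.118], [-0.0, 0.118, 0.993], [-1.0, 0.0, -0.0]]
wrist_force: [-1.7, 0.2, 3.5]
gripper_width: 0.319
```

```bash
python3 - <<'E'
from h import *
st()
E
```

```text
t 2.98 tcp [0.5332 0.0951 0.1034] cmd [0.5334 0.0952 0.1035] F [-1.6805  0.2031  3.4629] M [ 0.106   0.4319 -0.0838] w 27.7 j [ 27.3  21.4 -21.    0.  -47.6 -34. ]
angerr [0.0031 0.0022 0.0016]
```

>>> move_arm:
  increments: [0,0,0,-0.006,0,0,0.01,0,0,0,-0.015,0,0,0.01,0,0,0,-0.03,0,0,0.01,0,0,0,-0.05,0,0,0.01,0,0,0,-0.07,0,0,0.01,0,0,0,-0.09,0,0,0.01,0,0,0,-0.1,0,0,0.01,0,0,0,-0.1,0,0,0.01]

```text
time_s: 3.65
tcp_pos: [0.5347, 0.0957, 0.2061]
ee_rot: [[0.006, -0.993, 0.117], [0.002, 0.117, 0.993], [-1.0, -0.006, 0.003]]
wrist_force: [0.7, 0.1, -0.7]
gripper_width: 0.318
```

```bash
python3 - <<'E'
from h import *
sent([0,0,0,-.1,0,0]); st(); snap('scene','s2.png'); im=cv2.imread('pics/s2.png')[120:320,250:500]; cv2.imwrite('pics/s2c.png',cv2.resize(im,None,fx=3,fy=3))
for y in (83.2,-96.8,): print(y,inc([.49,-.15,.2],down(y)))
E
```

```text
t 3.65 tcp [0.5347 0.0957 0.2061] cmd [0.5334 0.0952 0.2035] F [ 0.7329  0.1441 -0.6706] M [ 0.0932 -0.0594 -0.001 ] w 27.6 j [ 27.3  15.1 -13.5   0.  -61.1 -34. ]
angerr [-0.0336 -0.1667 -0.3205]
83.2 [90.04    0.      0.      0.0035  0.0143 -0.2486]
-96.8 [-89.96     0.       0.       0.0035   0.0143  -0.2486]
```

View pics/s2c.png

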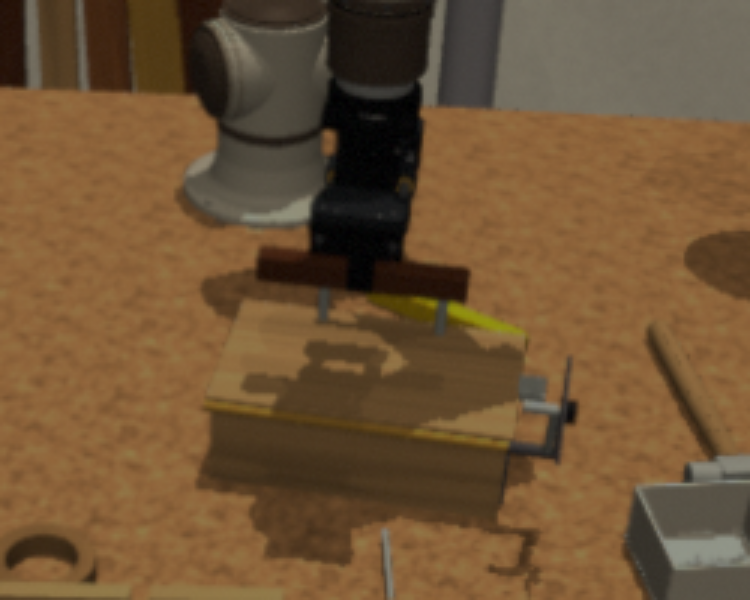

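>>> move_arm:
  increments: [4,0,0,0,0,-0.015,0.01,10,0,0,0,0.001,-0.04,0.01,17,0,0,0,0.002,-0.07,0.01,24,0,0,0,0.003,-0.1,0.01,31,0,0,0,0.004,-0.13,0.01,38,0,0,0,0.006,-0.16,0.01,45,0,0,0,0.008,-0.19,0.01,52,0,0,0,0.01,-0.21,0.01,59,0,0,0,0.012,-0.23,0.01,66,0,0,0,0.014,-0.24,0.01,73,0,0,0,0.014,-0.246,0.01,79,0,0,0,0.014,-0.248,0.01]

```text
time_s: 4.7
tcp_pos: [0.4887, -0.1505, 0.2012]
ee_rot: [[-0.004, -0.066, 0.998], [0.0, 0.998, 0.066], [-1.0, 0.001, -0.004]]
wrist_force: [0.3, 0.3, -0.3]
gripper_width: 0.319
```

```bash
python3 - <<'E'
from h import *
sent([79,0,0,0,.014,-.248]); st()
print(inc([.49,-.15,.05],down(83.2)))
E
```

```text
t 4.7 tcp [ 0.4887 -0.1505  0.2012] cmd [ 0.4904 -0.1494  0.2035] F [ 0.3471  0.2501 -0.3235] M [ 0.0728 -0.1547  0.0095] w 27.8 j [  1.1  12.5 -17.7  -0.  -60.  -87.3]
angerr [0.4388 0.2103 0.0423]
[11.04    0.      0.      0.1535 -0.0005 -0.0004]
```

>>> move_arm:
  increments: [6,0,0,0.03,0,0,0.01,11,0,0,0.065,0,0,0.01,11,0,0,0.1,0,0,0.01,11,0,0,0.13,0,0,0.01,11,0,0,0.155,0,0,0.01,11,0,0,0.17,0,0,0.01,11,0,0,0.18,0,0,0.01,11,0,0,0.184,0,0,0.01,11,0,0,0.187,0,0,0.01,11,0,0,0.187,0,0,0.01,11,0,0,0.187,0,0,0.01]

```text
time_s: 5.62
tcp_pos: [0.4908, -0.1495, 0.0168]
ee_rot: [[0.002, 0.117, 0.993], [-0.0, 0.993, -0.117], [-1.0, 0.0, 0.002]]
wrist_force: [-0.4, -0.0, -0.3]
gripper_width: 0.315
```

```bash
python3 - <<'E'
from h import *
sent([11,0,0,.187,0,0]); st(); snap('wrist','w3.png')
E
```

```text
t 5.62 tcp [ 0.4908 -0.1495  0.0168] cmd [ 0.4904 -0.1494  0.0165] F [-0.3608 -0.0118 -0.3124] M [ 0.0265 -0.1261  0.1015] w 27.4 j [  1.2  26.6 -29.7   0.  -33.7 -98. ]
angerr [-0.0192 -0.0957  0.0068]
```

View pics/w3.png

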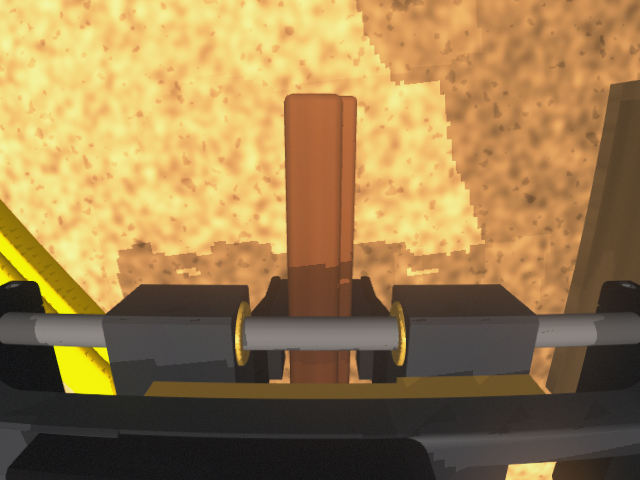

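>>> move_arm:
  increments: [0,0,0,0.002,0,0,0.01,0,0,0,0.003,0,0,0.01,0,0,0,0.0035,0,0,0.01,0,0,0,0.004,0,0,0.01,0,0,0,0.004,0,0,0.01]

```text
time_s: 6.08
tcp_pos: [0.4903, -0.1495, 0.0129]
ee_rot: [[0.0, 0.117, 0.993], [-0.0, 0.993, -0.117], [-1.0, -0.0, 0.001]]
wrist_force: [-2.3, 0.7, 5.2]
gripper_width: 0.321
```

```bash
python3 - <<'E'
from h import *
sent([0,0,0,.004,0,0]); st()
E
```

```text
t 6.08 tcp [ 0.4903 -0.1495  0.0129] cmd [ 0.4904 -0.1494  0.0125] F [-2.2753  0.7175  5.2334] M [0.3161 0.2864 0.0034] w 27.9 j [  1.2  26.9 -29.9   0.  -33.2 -98. ]
angerr [-0.0207 -0.0293 -0.0046]
```

>>> move_arm:
  increments: [0,0,0,0,0,0,0.034,0,0,0,0,0,0,0.045,0,0,0,0,0,0,0.055,0,0,0,0,0,0,0.055,0,0,0,-0.01,0,0,0.055,0,0,0,-0.03,0,0,0.055,0,0,0,-0.06,0,0,0.055,0,0,0,-0.1,0,0,0.055,0,0,0,-0.14,0,0,0.055,0,0,0,-0.18,0,0,0.055,0,0,0,-0.21,0,0,0.055,0,0,0,-0.21,0,0,0.055]

```text
time_s: 7.08
tcp_pos: [0.4938, -0.1502, 0.2304]
ee_rot: [[0.015, 0.116, 0.993], [-0.002, 0.993, -0.116], [-1.0, -0.001, 0.016]]
wrist_force: [0.3, 0.1, 0.0]
gripper_width: 0.631
```

```bash
python3 - <<'E'
from h import *
sent([0,0,0,-.21,0,0]); st(); snap('top','t4.png');snap('scene','s4.png')
a=cv2.imread('pics/t4.png')[150:310,190:420]; cv2.imwrite('pics/t4c.png',cv2.resize(a,None,fx=3.4,fy=3.4,interpolation=cv2.INTER_CUBIC))
a=cv2.imread('pics/top1.png')[160:250,190:250]; b=cv2.imread('pics/scene1.png')[220:310,400:460]
cv2.imwrite('pics/pegs.png',np.hstack([cv2.resize(i,None,fx=6,fy=6,interpolation=cv2.INTER_CUBIC) for i in (a,b)]))
E
```

```text
t 7.08 tcp [ 0.4938 -0.1502  0.2304] cmd [ 0.4904 -0.1494  0.2225] F [0.3019 0.1164 0.0476] M [ 0.0486 -0.2506 -0.0092] w 54.9 j [  1.2  11.  -15.3   0.2 -62.8 -98. ]
angerr [-0.0852 -0.8915 -0.0302]
```

View pics/t4c.png

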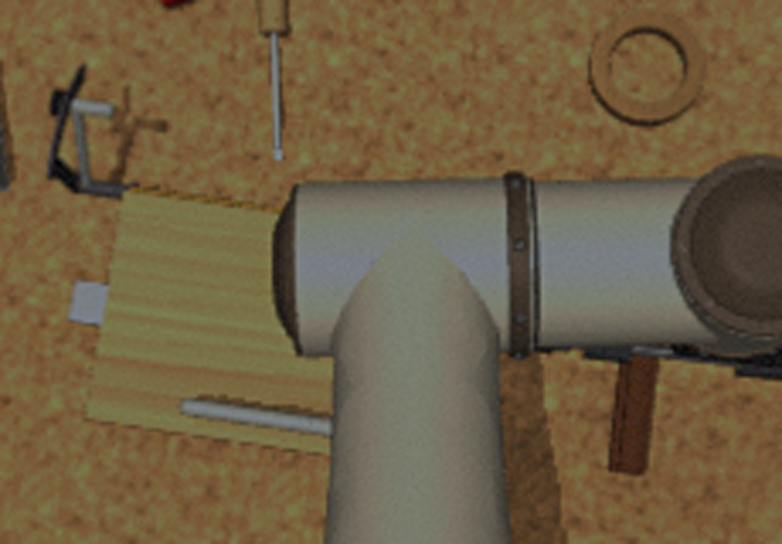

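View pics/pegs.png

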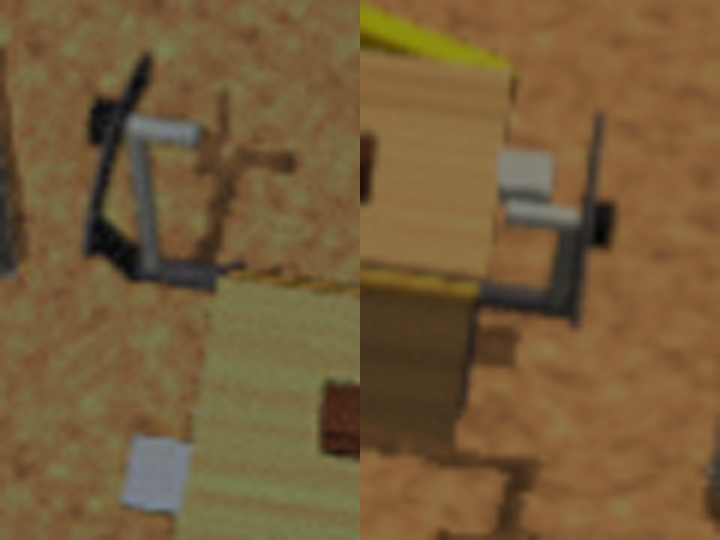

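```bash
python3 - <<'E'
from h import *
def tri(a,b):
    o1,d1=ray('top',[a]); o2,d2=ray('scene',[b]); d1=d1[0]/np.linalg.norm(d1); d2=d2[0]/np.linalg.norm(d2)
    t=np.linalg.lstsq(np.c_[d1,-d2],o2-o1,rcond=None)[0]; p,q=o1+d1*t[0],o2+d2*t[1]; return (p+q)/2,q-p
T=lambda x,y:(190+x/6-.4,160+y/6-.4); S=lambda x,y:(400+(x-360)/6-.4,220+y/6-.4)
tip,g=tri(T(200,133),S(508,211)); out,g2=tri(T(128,126),S(580,217)); print(tip,g,out,g2)
# bar ends triangulated too
f=lambda a,b:(200+a/5-.4,190+b/5-.4); k=lambda a,b:(300+a/5-.4,195+b/5-.4)
for a,b in [(f(217,398),k(495,110)),(f(473,433),k(287,88))]: print('bar',tri(a,b))
for n,a,b in [('fl',f(130,80),k(603,359)),('fr',f(672,155),k(92,293)),('nr',f(620,493),k(152,128)),('nl',f(77,412),k(628,183))]: print(n,tri(a,b))
yaw=np.radians(-8.3); ex=np.array([np.cos(yaw),np.sin(yaw)])
C=np.array([.502,.1112])  # lid centre
H=C+ex*.084; print('hinge',H,'bar',H-ex*.15)
for p in (tip,out,(tip+out)/2):
    dx=(p[:2]-H)@ex; dz=p[2]-.0805; print(dx,dz,np.hypot(dx,dz),'theta', np.arctan2(15,85)*-1+np.pi-np.arctan2(dz,dx))
E
```

```text
[0.648  0.2295 0.1549] [0.     0.0012 0.0002] [0.6509 0.2582 0.1557] [0.     0.0014 0.0003]
bar (array([0.4423, 0.1798, 0.1352]), array([-0.    , -0.0012, -0.0002]))
bar (array([0.426 , 0.0624, 0.1328]), array([-0.0001,  0.0046,  0.0002]))
fl (array([0.6029, 0.2325, 0.0869]), array([-0.    , -0.0022, -0.0004]))
fr (array([ 0.5648, -0.0342,  0.0853]), array([-0.0001,  0.0015, -0.    ]))
nr (array([ 0.3991, -0.0098,  0.086 ]), array([ 0.0001, -0.0019,  0.    ]))
nl (array([0.4384, 0.257 , 0.0892]), array([0.0001, 0.0022, 0.0004]))
hinge [0.5851 0.0991] bar [0.4367 0.1207]
0.043434888946137645 0.0744103658962479 0.08615968970798817 theta 1.9244877283815882
0.04212696723191411 0.07516074223973086 0.08616158391177607 theta 1.906986635890594
0.04278092808902587 0.07478555406798938 0.08615733808222353 theta 1.9157370859451763
```

```bash
python3 - <<'E'
from h import *
st(); print(inc([.4365,.1205,.23],down(171.7)))
a=cv2.imread('pics/s4.png')[120:320,200:500]; cv2.imwrite('pics/s4c.png',cv2.resize(a,None,fx=2.6,fy=2.6,interpolation=cv2.INTER_CUBIC))
E
```

```text
t 7.18 tcp [ 0.4905 -0.1494  0.224 ] cmd [ 0.4904 -0.1494  0.2225] F [-1.7959 -0.1466 -0.4652] M [ 0.0364 -0.1518  0.0068] w 54.8 j [  1.2  11.3 -15.8  -0.  -62.7 -98. ]
angerr [-0.0006 -0.2325  0.0514]
[-88.46     0.       0.      -0.0075   0.2617  -0.0853]
```

View pics/s4c.png

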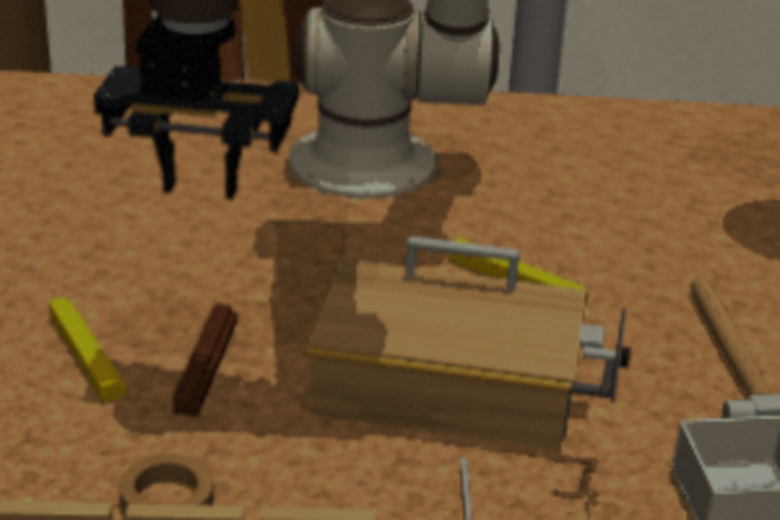

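The offcut lies flat on the bench between the case and the yellow bar. Next I go above the handle.

>>> move_arm:
  increments: [-7,0,0,-0.002,0.025,-0.008,0.055,-14,0,0,-0.004,0.05,-0.016,0.055,-21,0,0,-0.005,0.075,-0.024,0.055,-28,0,0,-0.006,0.1,-0.032,0.055,-35,0,0,-0.0075,0.125,-0.04,0.055,-42,0,0,-0.0075,0.15,-0.048,0.055,-49,0,0,-0.0075,0.175,-0.057,0.055,-56,0,0,-0.0075,0.2,-0.065,0.055,-63,0,0,-0.0075,0.22,-0.072,0.055,-70,0,0,-0.0075,0.24,-0.08,0.055,-77,0,0,-0.0075,0.254,-0.083,0.055,-84,0,0,-0.0075,0.2615,-0.0855,0.055]

```text
time_s: 8.18
tcp_pos: [0.4348, 0.1213, 0.2281]
ee_rot: [[-0.003, -0.977, 0.213], [-0.002, 0.213, 0.977], [-1.0, 0.003, -0.002]]
wrist_force: [-0.3, -0.4, 0.1]
gripper_width: 0.63
```

>>> move_arm:
  increments: [-4.5,0,0,0,0,0,0.055,-4.5,0,0,0,0,0,0.055,-4.5,0,0,0,0,0,0.055]

```text
time_s: 8.43
tcp_pos: [0.4352, 0.1199, 0.2284]
ee_rot: [[-0.003, -0.989, 0.146], [-0.002, 0.146, 0.989], [-1.0, 0.002, -0.002]]
wrist_force: [-0.2, 0.9, -0.6]
gripper_width: 0.629
```

```bash
python3 - <<'E'
from h import *
sent([-84,0,0,-.0075,.2615,-.0855]); sent([-4.5,0,0,0,0,0]); st(); snap('wrist','w5.png')
E
```

```text
t 8.43 tcp [0.4352 0.1199 0.2284] cmd [0.4362 0.1203 0.23  ] F [-0.2293  0.9101 -0.5776] M [ 0.0839 -0.0763  0.0047] w 54.7 j [ 36.1   5.1 -22.7  -0.  -62.4 -44.5]
angerr [0.1067 0.1069 0.1305]
```

View pics/w5.png

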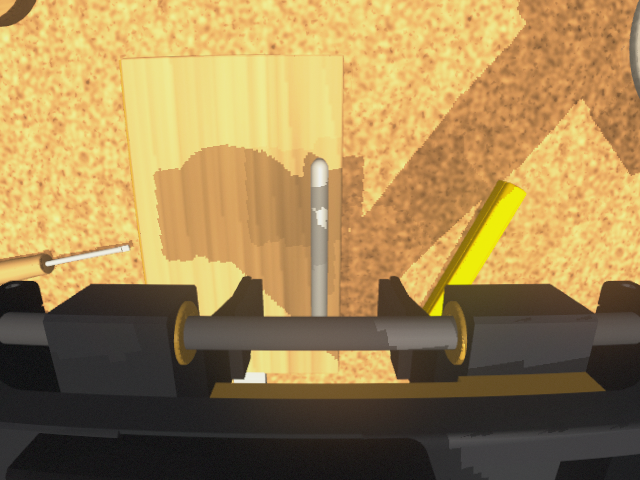

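>>> move_arm:
  increments: [0,0,0,0.035,0,0,0.055,0,0,0,0.07,0,0,0.055,0,0,0,0.095,0,0,0.055,0,0,0,0.105,0,0,0.055,0,0,0,0.1085,0,0,0.055,0,0,0,0.1085,0,0,0.04,0,0,0,0.1085,0,0,0.03,0,0,0,0.1085,0,0,0.02,0,0,0,0.1085,0,0,0.005,0,0,0,0.1085,0,0,0.005,0,0,0,0.1085,0,0,0.005,0,0,0,0.1085,0,0,0.005]

```text
time_s: 9.48
tcp_pos: [0.4361, 0.1203, 0.1214]
ee_rot: [[0.001, -0.99, 0.143], [0.0, 0.143, 0.99], [-1.0, -0.001, 0.001]]
wrist_force: [1.0, -0.6, -0.8]
gripper_width: 0.186
```

```bash
python3 - <<'E'
from h import *
sent([0,0,0,.1085,0,0]); st()
E
```

```text
t 9.48 tcp [0.4361 0.1203 0.1214] cmd [0.4362 0.1203 0.1215] F [ 1.0321 -0.5509 -0.7964] M [ 0.0769 -0.0294 -0.0082] w 16.2 j [ 36.1  12.2 -31.8   0.  -46.  -44.4]
angerr [-0.0106 -0.0302 -0.033 ]
```

>>> move_arm:
  increments: [0,0,0,0,0,0,0.005,0,0,0,0,0,0,0.005,0,0,0,0,0,0,0.005,0,0,0,0,0,0,0.005]

```text
time_s: 9.82
tcp_pos: [0.4359, 0.1203, 0.1213]
ee_rot: [[0.0, -0.99, 0.144], [0.0, 0.144, 0.99], [-1.0, -0.0, 0.0]]
wrist_force: [-2.2, 0.1, 2.8]
gripper_width: 0.127
```

```bash
cat >> h.py <<'E'
def arc(B,yaw,ths,tilts,h0=None):
    # B: bar centre world at theta=0 ; returns rows (incremental wrt current cmd)
    a=np.radians(yaw); ex=np.array([np.cos(a),np.sin(a),0]); ez=np.array([0,0,1.]); ey=np.cross(ez,ex)
    H=B+.15*ex-.052*ez
    out=[]
    for th,ti in zip(ths,tilts):
        b=H+ex*(-.15*np.cos(th)+.052*np.sin(th))+ez*(.15*np.sin(th)+.052*np.cos(th))
        R=Ro.from_rotvec(np.radians(ti)*ey).as_matrix()@down(yaw+180)
        out.append(inc(b+R[:,0]*.011,R))
    return np.array(out)
E
python3 - <<'E'
from h import *
st()
B=np.array([.4362,.1203,.1325])
ths=np.r_[.01,.03,.06,.1,.14,.19,.24,.29,.34,.39,.44,.49]
print(np.c_[ths,arc(B,-8.25,ths,0*ths)])
E
```

```text
t 9.82 tcp [0.4359 0.1203 0.1213] cmd [0.4362 0.1203 0.1215] F [-2.2119  0.0923  2.7639] M [ 0.2425  0.4003 -0.0823] w 11.1 j [ 36.1  12.2 -31.8  -0.  -46.  -44.4]
angerr [-0.0094 -0.0048 -0.0019]
[[ 0.01   -0.01    0.      0.     -0.0015 -0.0005 -0.    ]
 [ 0.03   -0.01    0.      0.     -0.0045 -0.0016 -0.    ]
 [ 0.06   -0.01    0.      0.     -0.0089 -0.0034 -0.    ]
 [ 0.1    -0.01    0.      0.     -0.0147 -0.0059 -0.    ]
 [ 0.14   -0.01    0.      0.     -0.0204 -0.0087 -0.    ]
 [ 0.19   -0.01    0.      0.     -0.0274 -0.0125 -0.    ]
 [ 0.24   -0.01    0.      0.     -0.0342 -0.0166 -0.    ]
 [ 0.29   -0.01    0.      0.     -0.0407 -0.0211 -0.    ]
 [ 0.34   -0.01    0.      0.     -0.047  -0.0259 -0.    ]
 [ 0.39   -0.01    0.      0.     -0.0531 -0.031  -0.    ]
 [ 0.44   -0.01    0.      0.     -0.0589 -0.0364 -0.    ]
 [ 0.49   -0.01    0.      0.     -0.0645 -0.0421 -0.    ]]
```

>>> move_arm:
  increments: [0,0,0,-0.0015,-0.0005,0,0.005,0,0,0,-0.0045,-0.0016,0,0.005,0,0,0,-0.0089,-0.0034,0,0.005,0,0,0,-0.0147,-0.0059,0,0.005,0,0,0,-0.0204,-0.0087,0,0.005,0,0,0,-0.0274,-0.0125,0,0.005,0,0,0,-0.0342,-0.0166,0,0.005,0,0,0,-0.0342,-0.0166,0,0.005]

```text
time_s: 10.48
tcp_pos: [0.4526, 0.1177, 0.1568]
ee_rot: [[-0.0, -0.99, 0.144], [-0.0, 0.144, 0.99], [-1.0, 0.0, -0.0]]
wrist_force: [-5.6, 2.8, 2.9]
gripper_width: 0.128
```

```bash
python3 - <<'E'
from h import *
sent([0,0,0,-.0342,-.0166,0]); st()
B=np.array([.4362,.1203,.1325])
ths=np.r_[.26,.3,.35,.4,.45,.5,.55,.6,.65,.7,.73,.75]
print(np.c_[ths,arc(B,-8.25,ths,(ths-.24)*12)])
E
```

```text
t 10.48 tcp [0.4526 0.1177 0.1568] cmd [0.4527 0.1179 0.1557] F [-5.639   2.7597  2.8568] M [ 1.0366  1.5558 -0.0554] w 11.1 j [ 34.6  11.  -27.1  -0.  -52.  -42.8]
angerr [0.0052 0.0173 0.0216]
[[ 0.26   -0.01    0.      0.24   -0.0026 -0.0017 -0.    ]
 [ 0.3    -0.01    0.0001  0.72   -0.0078 -0.0053 -0.    ]
 [ 0.35   -0.01    0.0001  1.32   -0.0141 -0.01   -0.    ]
 [ 0.4    -0.01    0.0002  1.92   -0.0201 -0.0151 -0.    ]
 [ 0.45   -0.01    0.0002  2.52   -0.0259 -0.0204 -0.    ]
 [ 0.5    -0.01    0.0003  3.12   -0.0314 -0.0261 -0.    ]
 [ 0.55   -0.01    0.0003  3.72   -0.0366 -0.032  -0.    ]
 [ 0.6    -0.01    0.0004  4.32   -0.0414 -0.0381 -0.    ]
 [ 0.65   -0.01    0.0004  4.92   -0.046  -0.0445 -0.    ]
 [ 0.7    -0.01    0.0005  5.52   -0.0503 -0.0511 -0.    ]
 [ 0.73   -0.01    0.0005  5.88   -0.0526 -0.0551 -0.    ]
 [ 0.75   -0.01    0.0005  6.12   -0.0542 -0.0579 -0.    ]]
```

>>> move_arm:
  increments: [0,0,0.2,-0.0026,-0.0017,0,0.005,0,0,0.7,-0.0078,-0.0053,0,0.005,0,0,1.3,-0.0141,-0.01,0,0.005,0,0,1.9,-0.0201,-0.0151,0,0.005,0,0,2.5,-0.0259,-0.0204,0,0.005,0,0,3.1,-0.0314,-0.0261,0,0.005,0,0,3.1,-0.0314,-0.0261,0,0.005]

```text
time_s: 11.07
tcp_pos: [0.4772, 0.114, 0.1881]
ee_rot: [[-0.058, -0.988, 0.144], [0.007, 0.144, 0.99], [-0.998, 0.058, -0.001]]
wrist_force: [-7.5, 5.4, 3.9]
gripper_width: 0.125
```

```bash
python3 - <<'E'
from h import *
sent([0,0,3.1,-.0314,-.0261,0]); st(); snap('scene','s6.png')
a=cv2.imread('pics/s6.png')[120:320,250:500]; cv2.imwrite('pics/s6c.png',cv2.resize(a,None,fx=3,fy=3,interpolation=cv2.INTER_CUBIC))
B=np.array([.4362,.1203,.1325])
ths=np.r_[.52,.56,.61,.66,.71,.76,.81,.86,.91,.95,.98,1.0]
print(np.c_[ths,arc(B,-8.25,ths,(ths-.24)*12)])
E
```

```text
t 11.07 tcp [0.4772 0.114  0.1881] cmd [0.4785 0.1142 0.1871] F [-7.4972  5.4455  3.8754] M [ 1.5313  2.3661 -0.129 ] w 10.9 j [ 31.1  12.7 -18.7  -2.4 -61.2 -38.2]
angerr [0.0231 0.0493 0.2299]
[[ 0.52   -0.01    0.0006  0.26   -0.0022 -0.0022 -0.    ]
 [ 0.56   -0.01    0.0006  0.74   -0.0065 -0.0067 -0.    ]
 [ 0.61   -0.01    0.0007  1.34   -0.0117 -0.0126 -0.    ]
 [ 0.66   -0.01    0.0007  1.94   -0.0165 -0.0188 -0.    ]
 [ 0.71   -0.01    0.0008  2.54   -0.0211 -0.0252 -0.    ]
 [ 0.76   -0.01    0.0008  3.14   -0.0253 -0.0319 -0.    ]
 [ 0.81   -0.01    0.0009  3.74   -0.0291 -0.0387 -0.    ]
 [ 0.86   -0.01    0.0009  4.34   -0.0326 -0.0457 -0.    ]
 [ 0.91   -0.01    0.001   4.94   -0.0358 -0.0529 -0.    ]
 [ 0.95   -0.01    0.001   5.42   -0.038  -0.0587 -0.    ]
 [ 0.98   -0.0099  0.001   5.78   -0.0395 -0.0632 -0.    ]
 [ 1.     -0.0099  0.0011  6.02   -0.0405 -0.0661 -0.    ]]
```

View pics/s6c.png

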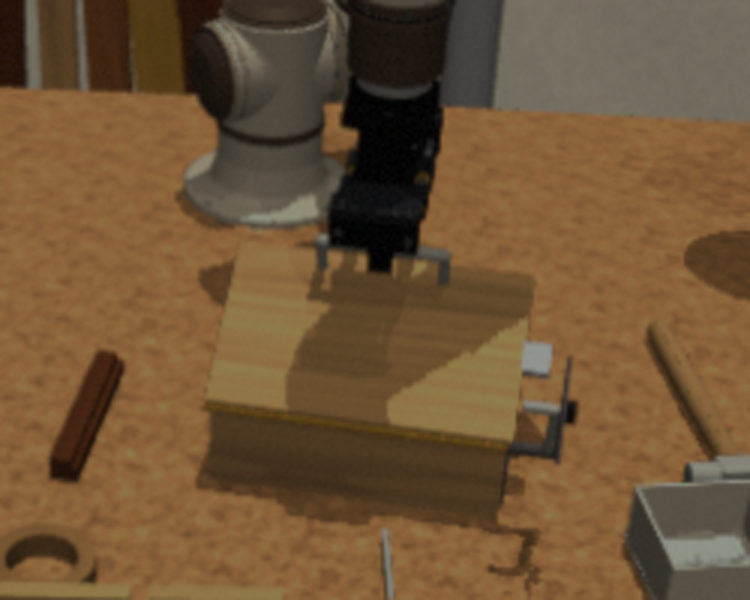

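>>> move_arm:
  increments: [0,0,0.2,-0.0023,-0.0019,0.0002,0.005,0,0,0.7,-0.0067,-0.0063,0.0004,0.005,0,0,1.3,-0.0119,-0.0121,0.0006,0.005,0,0,1.9,-0.0168,-0.0183,0.0007,0.005,0,0,2.5,-0.0214,-0.0247,0.0008,0.005,0,0,3.1,-0.0256,-0.0314,0.0009,0.005,0,0,3.7,-0.0294,-0.0382,0.001,0.005,0,0,4.3,-0.033,-0.0452,0.001,0.005,0,0,4.9,-0.0362,-0.0524,0.001,0.005,0,0,5.4,-0.0384,-0.0582,0.0011,0.005,0,0,6,-0.0409,-0.0656,0.0012,0.005,0,0,6,-0.0409,-0.0656,0.0012,0.005]

```text
time_s: 12.12
tcp_pos: [0.5451, 0.1039, 0.2276]
ee_rot: [[-0.159, -0.977, 0.143], [0.02, 0.141, 0.99], [-0.987, 0.16, -0.003]]
wrist_force: [-6.5, 0.2, 10.2]
gripper_width: 0.123
```

```bash
python3 - <<'E'
from h import *
sent([0,0,6,-.0409,-.0656,.0012]); st()
B=np.array([.4357,.1203,.1329])
ths=np.r_[1.02,1.06,1.11,1.16,1.21,1.26,1.31,1.36,1.41,1.45,1.48,1.5]
print(np.c_[ths,arc(B,-8.25,ths,(ths-.24)*12)])
E
```

```text
t 12.12 tcp [0.5451 0.1039 0.2276] cmd [0.5457 0.1056 0.2244] F [-6.4643  0.231  10.2353] M [ 0.2073  2.1071 -0.019 ] w 10.7 j [ 24.8  19.9  -1.9  -5.  -76.1 -31.4]
angerr [-0.0366  0.1951  0.0909]
[[ 1.02   -0.0099  0.0016  0.26   -0.0012 -0.0029 -0.0013]
 [ 1.06   -0.0099  0.0016  0.74   -0.0034 -0.0088 -0.0013]
 [ 1.11   -0.0099  0.0017  1.34   -0.0058 -0.0162 -0.0013]
 [ 1.16   -0.0098  0.0017  1.94   -0.0079 -0.0238 -0.0013]
 [ 1.21   -0.0098  0.0018  2.54   -0.0095 -0.0314 -0.0013]
 [ 1.26   -0.0098  0.0019  3.14   -0.0108 -0.0392 -0.0013]
 [ 1.31   -0.0098  0.0019  3.74   -0.0117 -0.0469 -0.0013]
 [ 1.36   -0.0098  0.002   4.34   -0.0122 -0.0547 -0.0013]
 [ 1.41   -0.0098  0.002   4.94   -0.0123 -0.0626 -0.0013]
 [ 1.45   -0.0098  0.002   5.42   -0.0121 -0.0688 -0.0013]
 [ 1.48   -0.0098  0.0021  5.78   -0.0117 -0.0735 -0.0013]
 [ 1.5    -0.0098  0.0021  6.02   -0.0115 -0.0766 -0.0013]]
```

>>> move_arm:
  increments: [0,0,0.2,-0.0018,-0.0029,0,0.005,0,0,0.7,-0.0046,-0.0088,0,0.005,0,0,1.3,-0.0074,-0.0162,0,0.005,0,0,1.9,-0.0098,-0.0238,0,0.005,0,0,2.5,-0.0115,-0.0314,0,0.005,0,0,3.1,-0.0128,-0.0392,0,0.005,0,0,3.7,-0.0137,-0.0469,0,0.005,0,0,4.3,-0.0142,-0.0547,0,0.005,0,0,4.9,-0.0143,-0.0626,0,0.005,0,0,5.4,-0.0141,-0.0688,0,0.005,0,0,6,-0.0135,-0.0766,0,0.005,0,0,6,-0.0135,-0.0766,0,0.005]

```text
time_s: 13.12
tcp_pos: [0.6238, 0.092, 0.2287]
ee_rot: [[-0.256, -0.956, 0.143], [0.034, 0.139, 0.99], [-0.966, 0.258, -0.003]]
wrist_force: [-1.1, -1.9, 4.2]
gripper_width: 0.125
```

```bash
python3 - <<'E'
from h import *
sent([0,0,6,-.0135,-.0766,0]); st(); snap('scene','s7.png')
a=cv2.imread('pics/s7.png')[120:320,250:500]; cv2.imwrite('pics/s7c.png',cv2.resize(a,None,fx=3,fy=3,interpolation=cv2.INTER_CUBIC))
B=np.array([.4357,.1212,.1349])
ths=np.r_[1.52,1.55,1.58,1.61,1.64,1.67,1.7,1.73,1.75,1.77,1.79,1.81]
print(np.c_[ths,arc(B,-8.25,ths,(ths-.24)*12)])
E
```

```text
t 13.12 tcp [0.6238 0.092  0.2287] cmd [0.6226 0.0945 0.2256] F [-1.1216 -1.8627  4.2352] M [-0.4941  0.192   0.1915] w 10.9 j [ 19.7  30.3  14.8  -6.8 -87.8 -26.9]
angerr [ 0.0211  0.1927 -0.1549]
[[ 1.52   -0.0096  0.0026  0.26    0.0002 -0.0027 -0.0004]
 [ 1.55   -0.0096  0.0027  0.62    0.0003 -0.0074 -0.0004]
 [ 1.58   -0.0096  0.0027  0.98    0.0006 -0.0121 -0.0004]
 [ 1.61   -0.0096  0.0027  1.34    0.0011 -0.0167 -0.0004]
 [ 1.64   -0.0096  0.0027  1.7     0.0017 -0.0214 -0.0004]
 [ 1.67   -0.0096  0.0028  2.06    0.0024 -0.026  -0.0004]
 [ 1.7    -0.0096  0.0028  2.42    0.0033 -0.0307 -0.0004]
 [ 1.73   -0.0096  0.0028  2.78    0.0043 -0.0352 -0.0004]
 [ 1.75   -0.0096  0.0029  3.02    0.005  -0.0383 -0.0004]
 [ 1.77   -0.0096  0.0029  3.26    0.0058 -0.0413 -0.0004]
 [ 1.79   -0.0096  0.0029  3.5     0.0067 -0.0443 -0.0004]
 [ 1.81   -0.0096  0.0029  3.74    0.0077 -0.0473 -0.0004]]
```

View pics/s7c.png

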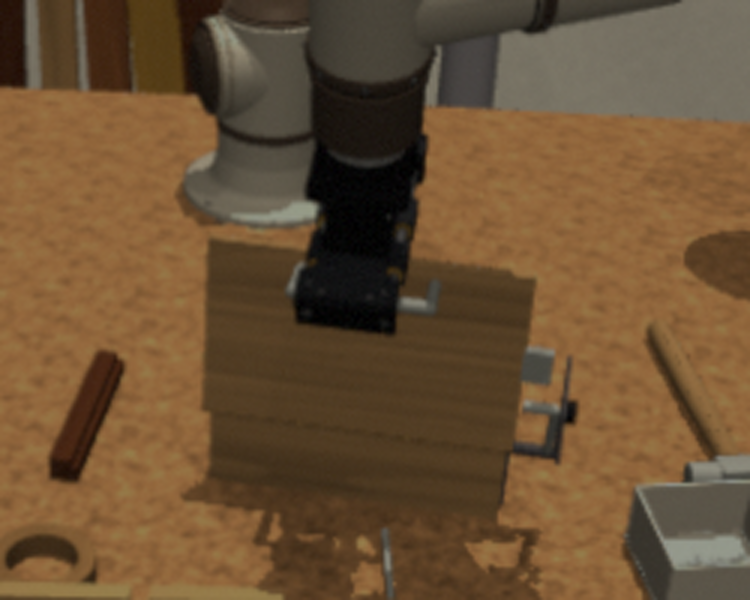

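>>> move_arm:
  increments: [0,0,0.2,0.0002,-0.0027,0,0.005,0,0,0.6,0.0003,-0.0074,0,0.005,0,0,1,0.0006,-0.0121,0,0.005,0,0,1.3,0.0011,-0.0167,0,0.005,0,0,1.7,0.0017,-0.0214,0,0.005,0,0,2.1,0.0024,-0.026,0,0.005,0,0,2.4,0.0033,-0.0307,0,0.005,0,0,2.6,0.0038,-0.033,0,0.005,0,0,2.8,0.0043,-0.0352,0,0.005,0,0,2.8,0.0043,-0.0352,0,0.005]

```text
time_s: 14.0
tcp_pos: [0.6554, 0.0873, 0.2152]
ee_rot: [[-0.303, -0.942, 0.143], [0.041, 0.137, 0.99], [-0.952, 0.306, -0.003]]
wrist_force: [-1.4, -1.8, 4.0]
gripper_width: 0.125
```

```bash
python3 - <<'E'
from h import *
sent([0,0,2.8,.0043,-.0352,0]); st(); snap('scene','s8.png')
a=cv2.imread('pics/s8.png')[200:300,380:480]; cv2.imwrite('pics/s8c.png',cv2.resize(a,None,fx=6,fy=6,interpolation=cv2.INTER_CUBIC))
B=np.array([.4357,.1212,.1349])
ths=np.arange(1.74,1.96,.01)
print(np.c_[ths,arc(B,-8.25,ths,(ths-.24)*12)])
E
```

```text
t 14.0 tcp [0.6554 0.0873 0.2152] cmd [0.6552 0.0898 0.2123] F [-1.3845 -1.7841  3.9717] M [-0.5184  0.4604  0.2125] w 10.9 j [ 18.   35.5  21.7  -7.6 -92.3 -25.4]
angerr [ 0.0311  0.194  -0.1025]
[[ 1.74   -0.0095  0.0031  0.1     0.0003 -0.0016 -0.0004]
 [ 1.75   -0.0095  0.0031  0.22    0.0006 -0.0031 -0.0004]
 [ 1.76   -0.0095  0.0031  0.34    0.0009 -0.0046 -0.0004]
 [ 1.77   -0.0095  0.0031  0.46    0.0012 -0.0062 -0.0004]
 [ 1.78   -0.0095  0.0031  0.58    0.0016 -0.0077 -0.0004]
 [ 1.79   -0.0095  0.0031  0.7     0.002  -0.0092 -0.0004]
 [ 1.8    -0.0095  0.0031  0.82    0.0024 -0.0107 -0.0004]
 [ 1.81   -0.0095  0.0032  0.94    0.0028 -0.0122 -0.0004]
 [ 1.82   -0.0095  0.0032  1.06    0.0032 -0.0138 -0.0004]
 [ 1.83   -0.0095  0.0032  1.18    0.0036 -0.0153 -0.0004]
 [ 1.84   -0.0095  0.0032  1.3     0.0041 -0.0168 -0.0004]
 [ 1.85   -0.0095  0.0032  1.42    0.0045 -0.0183 -0.0004]
 [ 1.86   -0.0095  0.0032  1.54    0.005  -0.0197 -0.0004]
 [ 1.87   -0.0095  0.0032  1.66    0.0055 -0.0212 -0.0004]
 [ 1.88   -0.0095  0.0032  1.78    0.006  -0.0227 -0.0004]
 [ 1.89   -0.0095  0.0032  1.9     0.0065 -0.0242 -0.0004]
 [ 1.9    -0.0095  0.0032  2.02    0.007  -0.0257 -0.0004]
 [ 1.91   -0.0095  0.0033  2.14    0.0076 -0.0271 -0.0004]
 [ 1.92   -0.0095  0.0033  2.26    0.0082 -0.0286 -0.0004]
 [ 1.93   -0.0095  0.0033  2.38    0.0087 -0.03   -0.0004]
 [ 1.94   -0.0094  0.0033  2.5     0.0093 -0.0315 -0.0004]
 [ 1.95   -0.0094  0.0033  2.62    0.01   -0.0329 -0.0004]]
```

View pics/s8c.png

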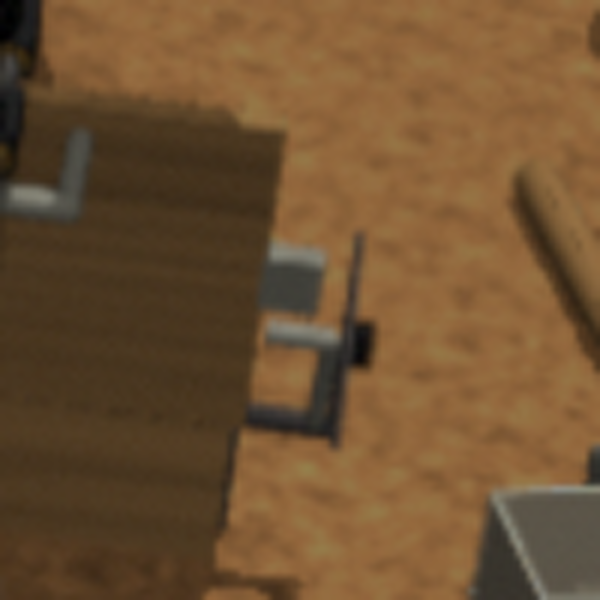

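>>> move_arm:
  increments: [0,0,0.2,0.0006,-0.0031,0,0.005,0,0,0.5,0.0012,-0.0062,0,0.005,0,0,0.7,0.002,-0.0092,0,0.005,0,0,0.9,0.0028,-0.0122,0,0.005,0,0,1,0.0032,-0.0138,0,0.005]

```text
time_s: 14.47
tcp_pos: [0.6673, 0.0855, 0.2076]
ee_rot: [[-0.32, -0.937, 0.143], [0.043, 0.137, 0.99], [-0.947, 0.323, -0.003]]
wrist_force: [-1.8, -2.0, 6.5]
gripper_width: 0.127
```

```bash
python3 - <<'E'
from h import *
sent([0,0,1,.0032,-.0138,0]); st(); snap('scene','s9.png')
a=cv2.imread('pics/s9.png')[200:300,380:480]; cv2.imwrite('pics/s9c.png',cv2.resize(a,None,fx=6,fy=6,interpolation=cv2.INTER_CUBIC))
B=np.array([.4357,.1212,.1349])
ths=np.arange(1.83,1.96,.01)
print(np.c_[ths,arc(B,-8.25,ths,(ths-.24)*12)])
E
```

```text
t 14.47 tcp [0.6673 0.0855 0.2076] cmd [0.6672 0.088  0.205 ] F [-1.8239 -2.0407  6.516 ] M [-0.6157  0.7557  0.2478] w 11.1 j [ 17.4  37.5  24.2  -7.9 -93.8 -25. ]
angerr [ 0.0435  0.1941 -0.0829]
[[ 1.83   -0.0095  0.0033  0.18    0.0004 -0.0015 -0.0004]
 [ 1.84   -0.0095  0.0033  0.3     0.0008 -0.003  -0.0004]
 [ 1.85   -0.0094  0.0033  0.42    0.0012 -0.0045 -0.0004]
 [ 1.86   -0.0094  0.0033  0.54    0.0017 -0.006  -0.0004]
 [ 1.87   -0.0094  0.0033  0.66    0.0022 -0.0075 -0.0004]
 [ 1.88   -0.0094  0.0033  0.78    0.0026 -0.009  -0.0004]
 [ 1.89   -0.0094  0.0033  0.9     0.0031 -0.0104 -0.0004]
 [ 1.9    -0.0094  0.0033  1.02    0.0036 -0.0119 -0.0004]
 [ 1.91   -0.0094  0.0033  1.14    0.0042 -0.0134 -0.0004]
 [ 1.92   -0.0094  0.0033  1.26    0.0047 -0.0149 -0.0004]
 [ 1.93   -0.0094  0.0034  1.38    0.0053 -0.0163 -0.0004]
 [ 1.94   -0.0094  0.0034  1.5     0.0058 -0.0178 -0.0004]
 [ 1.95   -0.0094  0.0034  1.62    0.0064 -0.0192 -0.0004]]
```

View pics/s9c.png

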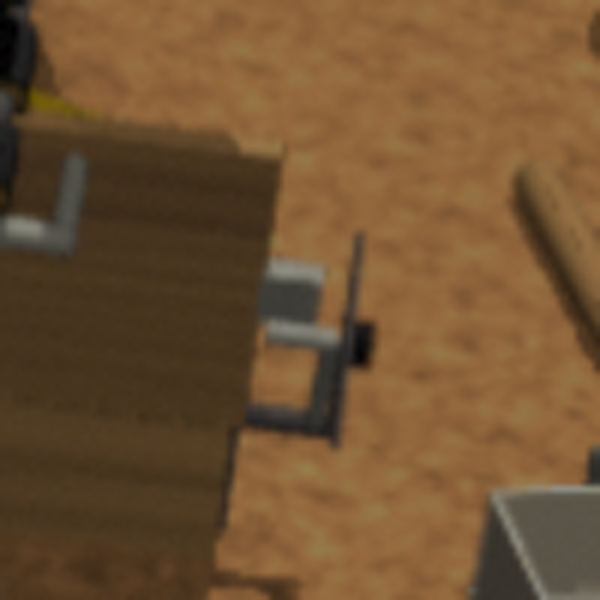

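>>> move_arm:
  increments: [0,0,0.2,0.0004,-0.0015,0,0.005,0,0,0.3,0.0008,-0.003,0,0.005,0,0,0.3,0.0008,-0.003,0,0.005]

```text
time_s: 14.77
tcp_pos: [0.67, 0.0851, 0.2057]
ee_rot: [[-0.324, -0.935, 0.143], [0.044, 0.137, 0.99], [-0.945, 0.327, -0.003]]
wrist_force: [-1.1, -3.8, 4.1]
gripper_width: 0.124
```

```bash
cat >> h.py <<'E'
def ft(th):
    s=r.sense(); a=np.radians(-8.25); ex=np.array([np.cos(a),np.sin(a),0]); ph=np.pi-.3337-th
    rr=ex*np.cos(ph)+np.array([0,0,np.sin(ph)]); t=ex*np.sin(ph)-np.array([0,0,np.cos(ph)])
    F=s['wrist_force']; print('th',th,'Ft',round(F@t,2),'Fr',round(F@rr,2),'tcp',s['tcp_pos'],'M',s['moment'],'t',round(s['time_s'],2))
E
python3 - <<'E'
from h import *
sent([0,0,.3,.0008,-.003,0]); ft(1.84)
E
```

```text
th 1.84 Ft -2.78 Fr 3.09 tcp [0.67   0.0851 0.2057] M [-0.8201  0.3298  0.3203] t 14.77
```

>>> move_arm:
  increments: [0,0,0.1,0.0004,-0.0015,0,0.005,0,0,0.1,0.0004,-0.0015,0,0.005]

```text
time_s: 14.93
tcp_pos: [0.6711, 0.085, 0.2048]
ee_rot: [[-0.326, -0.934, 0.143], [0.044, 0.136, 0.99], [-0.944, 0.329, -0.003]]
wrist_force: [-0.9, -2.4, 4.4]
gripper_width: 0.128
```

```bash
python3 - <<'E'
from h import *
sent([0,0,.1,.0004,-.0015,0]); ft(1.85)
snap('scene','s10.png')
a=cv2.imread('pics/s10.png')[200:300,380:480]; cv2.imwrite('pics/s10c.png',cv2.resize(a,None,fx=6,fy=6,interpolation=cv2.INTER_CUBIC))
E
```

```text
th 1.85 Ft -2.97 Fr 3.27 tcp [0.6711 0.085  0.2048] M [-0.8283  0.4109  0.3093] t 14.93
```

View pics/s10c.png

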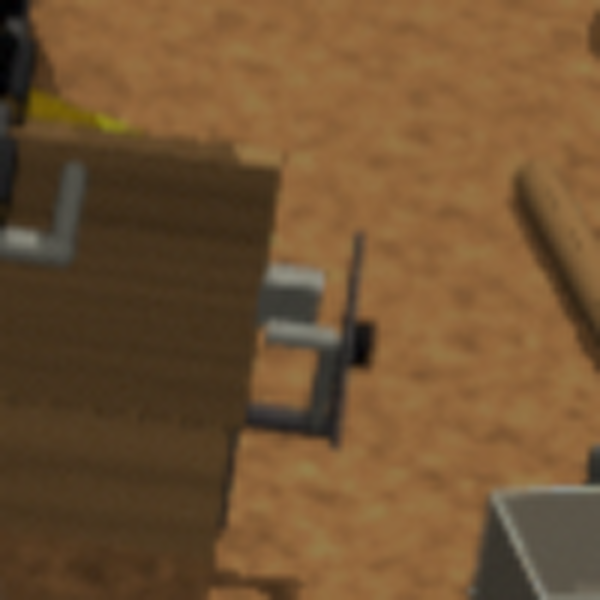

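>>> move_arm:
  increments: [0,0,0.1,0.0004,-0.0014,0,0.005,0,0,0.1,0.0004,-0.0014,0,0.005]

```text
time_s: 15.15
tcp_pos: [0.6724, 0.0848, 0.2039]
ee_rot: [[-0.328, -0.934, 0.143], [0.044, 0.136, 0.99], [-0.944, 0.331, -0.003]]
wrist_force: [-1.4, -3.8, 5.6]
gripper_width: 0.128
```

```bash
python3 - <<'E'
from h import *
sent([0,0,.1,.0004,-.0014,0]); ft(1.859)
E
```

```text
th 1.859 Ft -3.93 Fr 4.06 tcp [0.6724 0.0848 0.2039] M [-0.9613  0.3691  0.3545] t 15.15
```

>>> move_arm:
  increments: [0,0,0.1,0.0004,-0.0014,0,0.005,0,0,0.1,0.0004,-0.0014,0,0.005]

```text
time_s: 15.32
tcp_pos: [0.6735, 0.0846, 0.203]
ee_rot: [[-0.329, -0.933, 0.143], [0.045, 0.136, 0.99], [-0.943, 0.332, -0.003]]
wrist_force: [-2.0, -3.6, 5.3]
gripper_width: 0.124
```

```bash
python3 - <<'E'
from h import *
sent([0,0,.1,.0004,-.0014,0]); ft(1.868)
E
```

```text
th 1.868 Ft -4.33 Fr 3.46 tcp [0.6735 0.0846 0.203 ] M [-0.8931  0.3909  0.33  ] t 15.32
```

>>> move_arm:
  increments: [0,0,0.1,0.0004,-0.0014,0,0.005,0,0,0.1,0.0004,-0.0014,0,0.005]

```text
time_s: 15.48
tcp_pos: [0.6747, 0.0844, 0.2021]
ee_rot: [[-0.331, -0.933, 0.144], [0.045, 0.136, 0.99], [-0.943, 0.334, -0.003]]
wrist_force: [-1.2, -3.5, 5.5]
gripper_width: 0.122
```

```bash
python3 - <<'E'
from h import *
sent([0,0,.1,.0004,-.0014,0]); ft(1.877)
E
```

```text
th 1.877 Ft -3.83 Fr 3.97 tcp [0.6747 0.0844 0.2021] M [-0.8675  0.2833  0.3493] t 15.48
```

>>> move_arm:
  increments: [0,0,0.1,0.0005,-0.0014,0,0.005,0,0,0.1,0.0005,-0.0014,0,0.005]

```text
time_s: 15.65
tcp_pos: [0.6759, 0.0843, 0.2013]
ee_rot: [[-0.332, -0.932, 0.143], [0.045, 0.136, 0.99], [-0.942, 0.335, -0.003]]
wrist_force: [-1.9, -3.7, 5.6]
gripper_width: 0.131
```

```bash
python3 - <<'E'
from h import *
sent([0,0,.1,.0005,-.0014,0]); ft(1.886)
E
```

```text
th 1.886 Ft -4.44 Fr 3.66 tcp [0.6759 0.0843 0.2013] M [-0.8772  0.32    0.4007] t 15.65
```

>>> move_arm:
  increments: [0,0,0.1,0.0005,-0.0014,0,0.005,0,0,0.1,0.0005,-0.0014,0,0.005]

```text
time_s: 15.82
tcp_pos: [0.677, 0.0841, 0.2002]
ee_rot: [[-0.334, -0.932, 0.143], [0.045, 0.136, 0.99], [-0.941, 0.337, -0.003]]
wrist_force: [-1.0, -2.3, 5.7]
gripper_width: 0.127
```

```bash
python3 - <<'E'
from h import *
sent([0,0,.1,.0005,-.0014,0]); ft(1.895); snap('scene','s11.png')
a=cv2.imread('pics/s11.png')[200:300,380:480]; cv2.imwrite('pics/s11c.png',cv2.resize(a,None,fx=6,fy=6,interpolation=cv2.INTER_CUBIC))
E
```

```text
th 1.895 Ft -4.05 Fr 4.08 tcp [0.677  0.0841 0.2002] M [-0.883   0.3606  0.3719] t 15.82
```

View pics/s11c.png

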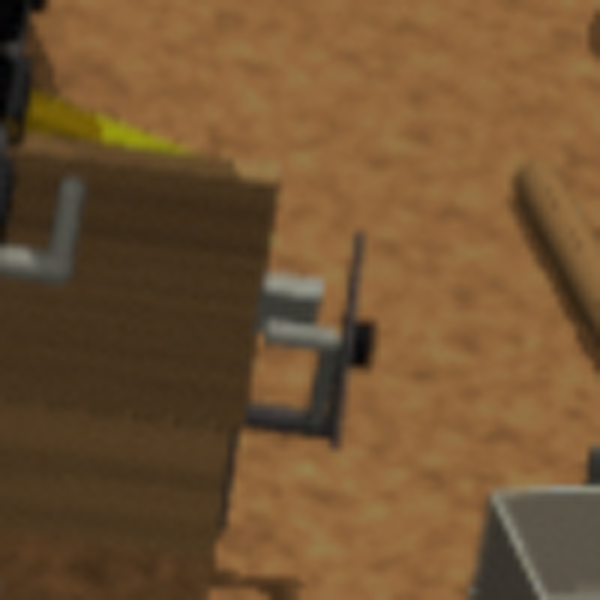

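>>> move_arm:
  increments: [0,0,0.1,0.0005,-0.0014,0,0.005,0,0,0.1,0.0005,-0.0014,0,0.005]

```text
time_s: 16.03
tcp_pos: [0.6782, 0.0839, 0.1993]
ee_rot: [[-0.336, -0.931, 0.144], [0.045, 0.136, 0.99], [-0.941, 0.339, -0.003]]
wrist_force: [-0.6, -4.6, 5.7]
gripper_width: 0.126
```

```bash
python3 - <<'E'
from h import *
sent([0,0,.1,.0005,-.0014,0]); ft(1.904)
E
```

```text
th 1.904 Ft -3.51 Fr 4.51 tcp [0.6782 0.0839 0.1993] M [-1.0143  0.3003  0.3907] t 16.03
```

>>> move_arm:
  increments: [0,0,0.1,0.0005,-0.0014,0,0.005,0,0,0.1,0.0005,-0.0014,0,0.005]

```text
time_s: 16.2
tcp_pos: [0.6793, 0.0837, 0.1983]
ee_rot: [[-0.337, -0.93, 0.144], [0.046, 0.136, 0.99], [-0.94, 0.34, -0.003]]
wrist_force: [-0.7, -4.1, 5.2]
gripper_width: 0.126
```

```bash
python3 - <<'E'
from h import *
sent([0,0,.1,.0005,-.0014,0]); ft(1.913)
E
```

```text
th 1.913 Ft -3.34 Fr 3.96 tcp [0.6793 0.0837 0.1983] M [-0.959   0.281   0.3874] t 16.2
```

>>> move_arm:
  increments: [0,0,0.1,0.0005,-0.0014,0,0.005,0,0,0.1,0.0005,-0.0014,0,0.005]

```text
time_s: 16.37
tcp_pos: [0.6805, 0.0836, 0.1973]
ee_rot: [[-0.339, -0.93, 0.144], [0.046, 0.136, 0.99], [-0.94, 0.342, -0.003]]
wrist_force: [-0.8, -4.9, 5.4]
gripper_width: 0.128
```

```bash
python3 - <<'E'
from h import *
sent([0,0,.1,.0005,-.0014,0]); ft(1.922)
E
```

```text
th 1.922 Ft -3.47 Fr 4.14 tcp [0.6805 0.0836 0.1973] M [-0.9926  0.1903  0.376 ] t 16.37
```

>>> move_arm:
  increments: [0,0,0.1,0.0005,-0.0014,0,0.005,0,0,0.1,0.0005,-0.0014,0,0.005]

```text
time_s: 16.53
tcp_pos: [0.6816, 0.0834, 0.1963]
ee_rot: [[-0.341, -0.929, 0.144], [0.046, 0.136, 0.99], [-0.939, 0.344, -0.003]]
wrist_force: [-1.7, -4.6, 4.4]
gripper_width: 0.124
```

```bash
python3 - <<'E'
from h import *
sent([0,0,.1,.0005,-.0014,0]); ft(1.931)
B=np.array([.4357,.1212,.1349]); ths=np.r_[1.931,1.94,1.95,1.96,1.97,1.98]; print(np.c_[ths,arc(B,-8.25,ths,(ths-.24)*12)])
E
```

```text
th 1.931 Ft -3.59 Fr 2.7 tcp [0.6816 0.0834 0.1963] M [-0.9857  0.2486  0.3908] t 16.53
[[ 1.931  -0.0094  0.0035  0.092  -0.0002  0.0006 -0.0004]
 [ 1.94   -0.0094  0.0035  0.2     0.0002 -0.0008 -0.0004]
 [ 1.95   -0.0094  0.0035  0.32    0.0008 -0.0022 -0.0004]
 [ 1.96   -0.0094  0.0035  0.44    0.0014 -0.0037 -0.0004]
 [ 1.97   -0.0094  0.0035  0.56    0.0019 -0.0051 -0.0004]
 [ 1.98   -0.0094  0.0035  0.68    0.0025 -0.0066 -0.0004]]
```

>>> move_arm:
  increments: [0,0,0.1,0.0006,-0.0014,0,0.005,0,0,0.1,0.0006,-0.0014,0,0.005]

```text
time_s: 16.7
tcp_pos: [0.6827, 0.0833, 0.1954]
ee_rot: [[-0.342, -0.929, 0.144], [0.046, 0.136, 0.99], [-0.938, 0.345, -0.003]]
wrist_force: [-1.4, -3.5, 5.6]
gripper_width: 0.126
```

```bash
python3 - <<'E'
from h import *
sent([0,0,.1,.0006,-.0014,0]); ft(1.944)
E
```

```text
th 1.944 Ft -4.33 Fr 3.71 tcp [0.6827 0.0833 0.1954] M [-0.9136  0.3742  0.3525] t 16.7
```

>>> move_arm:
  increments: [0,0,0.1,0.0006,-0.0014,0,0.005,0,0,0.1,0.0006,-0.0014,0,0.005]

```text
time_s: 16.87
tcp_pos: [0.683, 0.0832, 0.1951]
ee_rot: [[-0.345, -0.928, 0.143], [0.046, 0.135, 0.99], [-0.937, 0.348, -0.004]]
wrist_force: [-4.0, -2.6, 7.8]
gripper_width: 0.127
```

```bash
python3 - <<'E'
from h import *
sent([0,0,.1,.0006,-.0014,0]); ft(1.954)
E
```

```text
th 1.954 Ft -7.84 Fr 3.57 tcp [0.683  0.0832 0.1951] M [-0.7702  1.1196  0.3912] t 16.87
```

>>> move_arm:
  increments: [0,0,0,0.0002,-0.0004,0,0.005,0,0,0,0.0002,-0.0004,0,0.005]

```text
time_s: 17.03
tcp_pos: [0.683, 0.0832, 0.195]
ee_rot: [[-0.346, -0.927, 0.143], [0.046, 0.135, 0.99], [-0.937, 0.349, -0.004]]
wrist_force: [-3.3, -2.8, 9.2]
gripper_width: 0.126
```

```bash
python3 - <<'E'
from h import *
sent([0,0,0,.0002,-.0004,0]); ft(1.954); st(); snap('scene','s12.png')
a=cv2.imread('pics/s12.png')[180:300,360:480]; cv2.imwrite('pics/s12c.png',cv2.resize(a,None,fx=5,fy=5,interpolation=cv2.INTER_CUBIC))
E
```

```text
th 1.954 Ft -8.2 Fr 5.0 tcp [0.683  0.0832 0.195 ] M [-0.6682  1.4182  0.331 ] t 17.03
t 17.03 tcp [0.683  0.0832 0.195 ] cmd [0.6838 0.0856 0.1918] F [-3.3246 -2.7873  9.1568] M [-0.6682  1.4182  0.331 ] w 10.9 j [ 16.6  40.5  27.8  -8.3 -96.  -24.4]
angerr [0.0275 0.219  0.0141]
```

View pics/s12c.png

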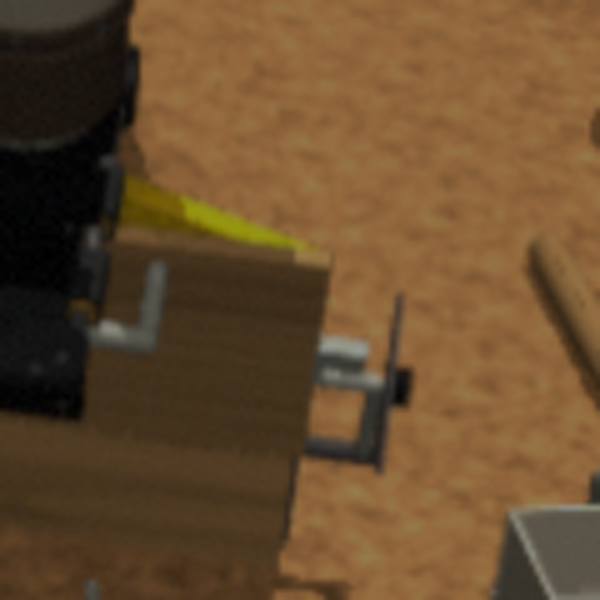

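>>> move_arm:
  increments: [0,0,0,0,0,0,0.016,0,0,0,0,0,0,0.02,0,0,0,0,0,0,0.024,0,0,0,0,0,0,0.024,0,0,0,0,0,0,0.024]

```text
time_s: 17.5
tcp_pos: [0.6838, 0.0857, 0.1908]
ee_rot: [[-0.345, -0.928, 0.143], [0.05, 0.134, 0.99], [-0.937, 0.349, 0.0]]
wrist_force: [0.2, -0.1, -0.1]
gripper_width: 0.27
```

```bash
python3 - <<'E'
from h import *
ft(1.954); st(); snap('scene','s13.png'); snap('wrist','w13.png')
a=cv2.imread('pics/s13.png')[180:300,360:480]; cv2.imwrite('pics/s13c.png',cv2.resize(a,None,fx=5,fy=5,interpolation=cv2.INTER_CUBIC))
E
```

```text
th 1.954 Ft 0.2 Fr 0.08 tcp [0.6838 0.0857 0.1908] M [-0.0055 -0.7726  0.0064] t 17.5
t 17.5 tcp [0.6838 0.0857 0.1908] cmd [0.6838 0.0856 0.1918] F [ 0.1967 -0.065  -0.0752] M [-0.0055 -0.7726  0.0064] w 23.5 j [ 16.7  40.7  27.6  -8.5 -95.5 -24.4]
angerr [-0.0098  0.0027 -0.0014]
```

View pics/s13c.png

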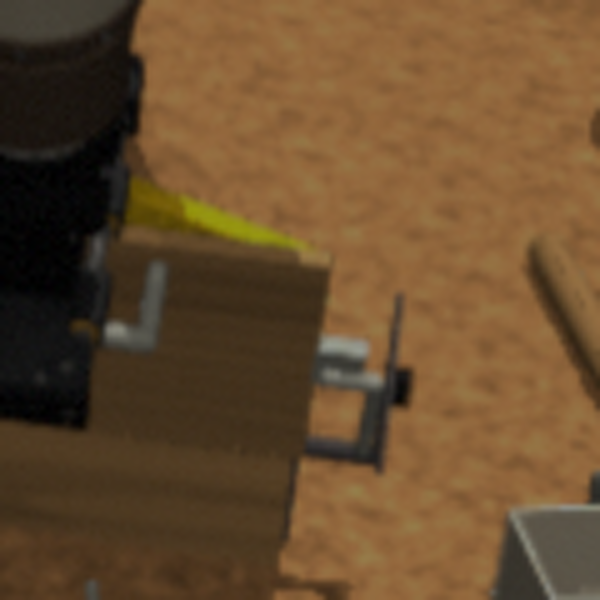

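View pics/w13.png

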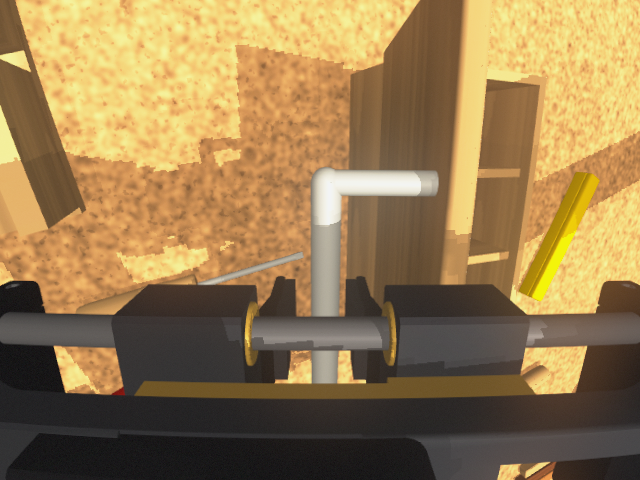

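>>> move_arm:
  increments: [0,0,0,-0.006,0,0,0.024,0,0,0,-0.014,0,0,0.024,0,0,0,-0.024,0,0,0.024,0,0,0,-0.036,0,0,0.024,0,0,0,-0.05,0,0,0.024,0,0,0,-0.07,0,0,0.024,0,0,0,-0.1,0,0,0.024,0,0,0,-0.13,0,0,0.024,0,0,0,-0.13,0,0,0.024]

```text
time_s: 18.35
tcp_pos: [0.7312, 0.078, 0.32]
ee_rot: [[-0.332, -0.932, 0.145], [0.051, 0.136, 0.989], [-0.942, 0.336, 0.002]]
wrist_force: [-0.5, -0.1, 0.7]
gripper_width: 0.277
```

```bash
python3 - <<'E'
from h import *
sent([0,0,0,-.13,0,0]); st(); snap('scene','s14.png'); snap('top','t14.png')
print(inc([.60,-.15,.42],down(171.7)))
a=cv2.imread('pics/s14.png')[140:320,220:500]; cv2.imwrite('pics/s14c.png',cv2.resize(a,None,fx=2.8,fy=2.8,interpolation=cv2.INTER_CUBIC))
E
```

```text
t 18.35 tcp [0.7312 0.078  0.32  ] cmd [0.7287 0.0791 0.3136] F [-0.4853 -0.0944  0.6925] M [-0.0843 -0.7647 -0.0379] w 24.1 j [  15.3   44.6   53.2   -8.7 -116.3  -26.2]
angerr [ 0.0116 -0.1359 -0.7642]
[  0.0396  -0.0071 -20.4     -0.0668   0.1256  -0.2452]
```

View pics/s14c.png

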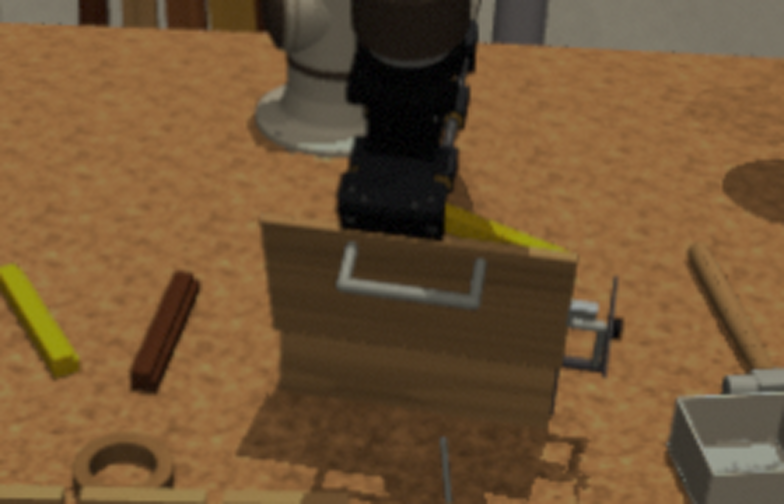

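>>> move_arm:
  increments: [0,0,0,-0.02,0,0,0.024,0,0,0,-0.04,0,0,0.024,0,0,0,-0.05,0,0,0.024,0,0,0,-0.05,0,0,0.024,0,0,0,-0.05,0,0,0.024,0,0,0,-0.05,0,0,0.024]

```text
time_s: 18.95
tcp_pos: [0.7453, 0.0768, 0.3584]
ee_rot: [[-0.348, -0.927, 0.143], [0.05, 0.134, 0.99], [-0.936, 0.351, -0.001]]
wrist_force: [0.1, 0.5, -0.7]
gripper_width: 0.276
```

```bash
python3 - <<'E'
from h import *
sent([0,0,0,-.05,0,0]); st(); snap('scene','s15.png')
ims=[cv2.imread('pics/%s.png'%n)[215:295,390:470] for n in ('scene1','s9','s13','s15')]
cv2.imwrite('pics/cmp.png',np.vstack([np.hstack([cv2.resize(i,None,fx=3.7,fy=3.7,interpolation=cv2.INTER_CUBIC) for i in ims[k:k+2]]) for k in (0,2)]))
a=cv2.imread('pics/s13.png')[180:300,420:620].astype(int); 
for n in ('scene1','s9','s13'):
  d=np.abs(cv2.imread('pics/%s.png'%n).astype(int)-cv2.imread('pics/s15.png').astype(int)).max(2)
  print(n,(d[225:280,436:450]>40).sum(), (d[225:320,452:560]>40).sum())
E
```

```text
t 18.95 tcp [0.7453 0.0768 0.3584] cmd [0.7459 0.0766 0.3605] F [ 0.1329  0.4725 -0.6569] M [ 0.0048 -0.8268 -0.018 ] w 24.0 j [  14.8   49.3   68.    -9.9 -127.3  -27.8]
angerr [-0.0133  0.0441  0.1759]
scene1 0 502
s9 0 0
s13 0 0
```

View pics/cmp.png

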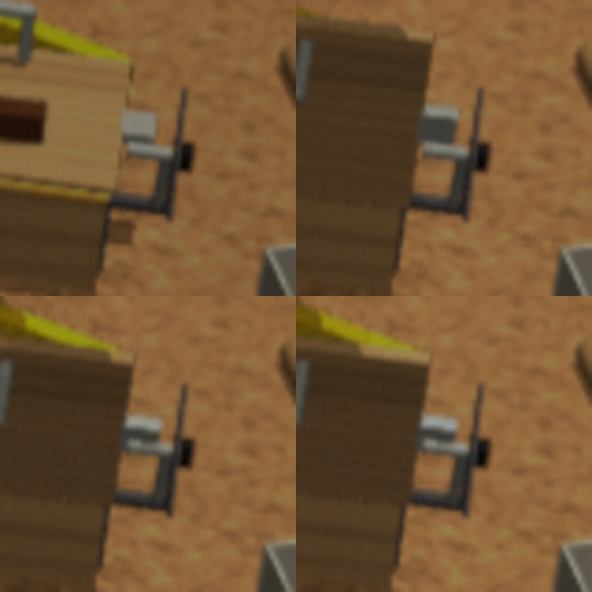

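```bash
python3 - <<'E'
from h import *
print(r.finish_job()); 
E
```

```text
the job is handed in; nothing more can be done
None
```

I opened the fittings case as asked and handed the job in at about 19 s of the 67 s allowed.

- **Offcut:** I gripped the dark offcut by its 28 mm wide lower part and lifted it off the lid. I then turned it a quarter turn and lowered it onto the clear bench at the case's -y end. I let go only once contact was felt, at about 5 N. The later scene picture shows it lying flat and untouched.
- **Lid:** I pinched the handle and swung the lid back, feeling for the stop in 1.5 mm steps near the end. At about 1.94 rad the force along the swing rose from about 4 N to about 8 N and the tool stopped moving. That is well under the roughly 15 N extra that would slip the peg. I then let go and backed off along the lid.

**Last checks:**
- The wrist force is about zero and the gripper is clear of everything.
- In the scene pictures the lid looks the same before and after I let go.
- The peg and its arm show no pixel change from the first picture.
- The tub and hammer region differs from the first picture by 502 pixels. I take that to be the robot's moving shadow, because it shows no change against the later pictures.

**Disagreements:**
- Lengths triangulated from the top and scene pictures put the lid up to about 5 mm too low.
- The stop angle I estimated from pictures (about 1.90 to 1.92 rad) came out slightly short of the one felt.
- While swinging the lid, my arc was a few millimetres off. This gave up to about 12 N of side load on the handle, which I corrected on the way.

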